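# Gauge propeller hubs and charge the vibratory finisher

## Robot

A 6-joint arm with a two-finger parallel gripper is mounted at the origin on the work surface. World frame = base frame: x ahead of the robot, y to its left, z up, the work surface at z = 0. Lengths are in m, angles in degrees, forces in N, time in s.
With the tool pointing down it reaches from about 0.325 to 0.9 m from the base axis. Payload 3.5 kg.
Tool frame: the origin (TCP) lies midway between the tips of the shut fingers; the grasp point (between the pads) lies 19 mm behind it; z points along the fingers, y is the line along which they close (so a half turn about z gives the same grasp; the last joint's range is limited). The gripper opens to 85 mm and grips with 20 to 120 N. Pads are 22 mm wide; open, the fingers measure 114 mm over their backs; the gripper's body (76 mm by 85 mm) begins 54 mm behind the grasp point. The pads swing forward as they close: fully open they stand 13 mm farther back than shut.
Start: joints at [-78.862, 15.837, -1.513, 72.651, 0, 84.076], TCP at [0.183, -0.597, 0.231] pointing down, gripper open.
Joint ranges: [-178.77, 178.77], [-48.84, 107.48], [-61.69, 71.31], [-111.58, 123.2], [-90, 87.43], [-180, 180]. Speed limits (degrees/s): [147.25, 147.25, 180, 180, 180, 180].

## Interface

Orientations are given as [roll, pitch, yaw] about the fixed x, y, z axes, in that order (R = Rz(yaw) Ry(pitch) Rx(roll)).
In Python, from station import get_obs, grab_frame, hand_in gives the robot as it stands. The module is installed in compiled form; this text tells all that it offers.
- The arm moves only by the tool move_arm, never from a script. Its argument "series" is text: rows parted by semicolons, each of 6 numbers parted by spaces: the shift along the tool's x, y, z in mm, then the turn, a rotation vector about the tool's x, y, z in rad. A call has exactly 5 rows; each row is the pose to reach, as a shift and turn from the pose commanded when the call began, along the tool's axes at that moment; what a row does not reach only later rows make up. A row lasts 1/10 s, in which the tool goes at most 50 mm and 8.59 degrees, less where a joint would pass 70% of its speed; a pose out of reach is approached as far as the arm can. A call with a gripper value outside its range is refused whole. "hand" is the opening, from 0 (shut) to 1 (fully open), set as the call begins (left out, the last holds). The fingers move at their own pace and stop on an object; "squeeze" is the grip in N (left out, the last holds). Time passes only in rows, so rows that repeat a pose let the fingers close, or fill a call up. It gives the time, the measured TCP pose, the force, the opening and the grip force at its end, in the units of the state.
- get_obs(): the state, without advancing time (a new reading comes with each control period).
- grab_frame(name): name is "scene" or "side" or "wrist"; returns a dict with "frame" (384x512x3 uint8, blue, green, red), "camera_matrix" (3x3 intrinsics, pixels), "rvec" (rotation vector, rad) and "tvec" (3), from world to camera coordinates, as OpenCV has them. Camera axes: x right, y down, z forward; pixel columns grow to the right and rows downward; lengths in m; the calibration is good to about 2 mm. The wrist camera is an equidistant fisheye: a pixel r from the principal point sees the ray r / f radians off the axis. A picture is of the moment at which its call begins. There is no depth.
- hand_in(): hands the job in; it is judged then, once.
The state is a dict: "time": time; "joint_positions": joint angles; "dq": joint speeds; "joint_torque": joint torques, N m; "position": TCP position; "tool_rot": TCP orientation; "contact_force": force on the tool from outside, world axes, zero at the start; "torque": the same for the moment, N m; "finger_gap": finger opening in m; "grasp_force": force on a finger pad.
Only numpy, scipy, OpenCV 4.12 (cv2) and the standard library are available. Lean on these libraries where they do the work, as an engineer would, in place of code of your own. Each camera call takes 0.05 s, during which the arm holds its last target. There are 200 camera calls.

## Task

Try the propeller hubs on the upright gauge pin: every hub that slides right down stays there on the pin, one on top of another, and every hub that stops at the pin's tip goes into the open tub of the vibratory finisher. With the scoop, never touching the balls with the fingers, carry all the polishing balls from the trough into the tub as well, and lay the scoop back flat on its cork mat. When all of that is done, press the finisher's start button fully down and let go; do not disturb the clown, the tweezers stand or the burnishing tool.

Things in the scene. Friction and masses are not known exactly. Their poses are not given: they have to be found in the camera images.
- hub1: red tin propeller hub: round boss 40 mm across (43 mm over a thin bead near its top), 46 mm tall, with a vertical through bore; three blade-root stubs at its foot, 12 mm tall, reach 38 mm from the axis. Two to four, alike outside; which bores are clear (20 mm) and which are narrowed by old paint (13 mm) is not told: try them. 90 g. Origin: centre of the underside, z up along the bore
- hub2: red tin propeller hub: round boss 40 mm across (43 mm over a thin bead near its top), 46 mm tall, with a vertical through bore; three blade-root stubs at its foot, 12 mm tall, reach 38 mm from the axis. Two to four, alike outside; which bores are clear (20 mm) and which are narrowed by old paint (13 mm) is not told: try them. 90 g. Origin: centre of the underside, z up along the bore
- hub3: red tin propeller hub: round boss 40 mm across (43 mm over a thin bead near its top), 46 mm tall, with a vertical through bore; three blade-root stubs at its foot, 12 mm tall, reach 38 mm from the axis. Two to four, alike outside; which bores are clear (20 mm) and which are narrowed by old paint (13 mm) is not told: try them. 90 g. Origin: centre of the underside, z up along the bore
- hub4: red tin propeller hub: round boss 40 mm across (43 mm over a thin bead near its top), 46 mm tall, with a vertical through bore; three blade-root stubs at its foot, 12 mm tall, reach 38 mm from the axis. Two to four, alike outside; which bores are clear (20 mm) and which are narrowed by old paint (13 mm) is not told: try them. 90 g. Origin: centre of the underside, z up along the bore
- gauge_foot (a point): gauge pin's axis at the top of its foot, z up. Upright steel pin 16 mm in diameter on a fixed round foot 76 mm across, 14 mm tall; the tip is 96 mm above this point, its last 9 mm taper to 7 mm. A clear hub slides down to stand on this foot, a second one on the first, 46 mm higher; a narrowed hub stops with its underside 5 to 7 mm below the tip
- tub_in (a point): centre of the inner floor of the finisher's open rubber-lined tub, z up; inside 170 mm (x) by 158 mm (y), walls 6 mm thick, rim 79 mm above this point and 130 mm above the worktop. The vibratory finisher is a fixed machine on a base plate 190 x 300 mm; its control box, 104 mm tall, stands on the +y side of the tub
- start_button (a joint): travel of the finisher's round start button on top of the control box: 0 released, 0.006 m fully down; a spring of 5 N pushes it back up
- start_button_top (a point): centre of the start button's top face (32 mm across), about 126 mm above the worktop; it is pushed straight down. It lies about 150 mm from the tub's centre, outside the tub
- trough: fixed aluminium trough of polishing balls, 250 mm long. Origin: centre of its underside; x runs along it, towards the finisher. Inside 140 mm wide (y), with upright side walls; floor 3 mm thick, flat between x = -75 and +75 mm; from there both ends slope up at 40 degrees to the rim, 45 mm above the worktop, at x = -125 and +125 mm. Scooped up an end slope, balls roll back over the lip
- scoop: hand scoop, 180 g. Flat steel bowl 84 mm long (x), 92 mm wide (y), open in front (lip at x = +42 mm), 2 mm sheet, sides 9 mm high at the lip rising to 50 mm at the back. Origin: centre of the underside, z up. A flat-sided walnut handle 18 mm thick (y), 24 mm deep, rises backwards (-x) at 38 degrees from the top of the back; its middle, to be pinched across y from above, is at x = -87, z = 84 mm
- mat: fixed cork mat on which the scoop lies, 240 mm (x) by 120 mm (y), 3 mm thick; origin at the centre of its underside
- clown: cream tin clown figure, 140 mm tall, 56 mm across its foot, a bystander; origin at its foot
- tweezers_stand: brass stand with two hanging tweezers, 123 mm tall, 80 mm across its foot, a bystander; origin at its foot
- burnisher: steel burnishing tool with a walnut handle, 185 mm long, lying on the worktop, a bystander; origin under its middle
- ball1: origin at the centre of one of six to ten white porcelain polishing balls in the trough, 28 mm in diameter, 27 g; they roll, and end up anywhere in the tub
- ball2: origin at the centre of one of six to ten white porcelain polishing balls in the trough, 28 mm in diameter, 27 g; they roll, and end up anywhere in the tub
- ball3: origin at the centre of one of six to ten white porcelain polishing balls in the trough, 28 mm in diameter, 27 g; they roll, and end up anywhere in the tub
- ball4: origin at the centre of one of six to ten white porcelain polishing balls in the trough, 28 mm in diameter, 27 g; they roll, and end up anywhere in the tub
- ball5: origin at the centre of one of six to ten white porcelain polishing balls in the trough, 28 mm in diameter, 27 g; they roll, and end up anywhere in the tub
- ball6: origin at the centre of one of six to ten white porcelain polishing balls in the trough, 28 mm in diameter, 27 g; they roll, and end up anywhere in the tub
- ball7: origin at the centre of one of six to ten white porcelain polishing balls in the trough, 28 mm in diameter, 27 g; they roll, and end up anywhere in the tub
- ball8: origin at the centre of one of six to ten white porcelain polishing balls in the trough, 28 mm in diameter, 27 g; they roll, and end up anywhere in the tub
- ball9: origin at the centre of one of six to ten white porcelain polishing balls in the trough, 28 mm in diameter, 27 g; they roll, and end up anywhere in the tub
- ball10: origin at the centre of one of six to ten white porcelain polishing balls in the trough, 28 mm in diameter, 27 g; they roll, and end up anywhere in the tub

How it is judged:
By the outcome, as a careful person would: the job done as asked, in the order asked, and still so for the second after the job is handed in, with the robot touching nothing.
Of hub1, hub4 only 1 to 2 are there at a start; the rules pass over those that are not, and their reading is None.
Of hub2, hub3 only 1 to 2 are there at a start; the rules pass over those that are not, and their reading is None.
Of ball1, ball2, ball3, ball4, ball5, ball6, ball7, ball8, ball9, ball10 only 6 to 10 are there at a start; the rules pass over those that are not, and their reading is None.
At some moment in a run one of hub1, hub2, hub3, hub4 may be knocked a few centimetres aside while the robot is not near it.
It also fails if it takes over 208 s, if anything falls off the work surface, if the arm or the gripper's body presses on something with over 40 N, if the wrist force passes 120 N, or if a joint passes its speed limit or range.

## Working session

There is one attempt and no reset: what is moved stays moved. The work goes in short steps, Python scripts to look and compute and a tool call to move; the robot and the scene stay as the last step left them, time stands still between calls to the robot, and variables do not carry over. Pictures are saved under pics/ and viewed, at most 14 in all, crops included, and the job is handed in when it is done.

Besides the shell and the picture viewer there is one more tool, called after "Call:" in YAML: its name, and indented under it one key for each argument. move_arm: Moves the arm, as the interface text tells. Its arguments: {"type":"object","properties":{"series":{"type":"string"},"hand":{"type":"number"},"squeeze":{"type":"number"}},"required":["series"]}

```bash
mkdir -p pics
cat > h.py <<'E'
import numpy as np, cv2
from station import get_obs, grab_frame, hand_in
from scipy.spatial.transform import Rotation as Ro
def cam(n):
    f=grab_frame(n); f['R']=cv2.Rodrigues(np.array(f['rvec'],float))[0]; f['t']=np.array(f['tvec'],float).ravel(); f['n']=n
    f['K']=np.array(f['camera_matrix'],float); return f
def ray(f,u,v):
    K=f['K']; x=(u-K[0,2])/K[0,0]; y=(v-K[1,2])/K[1,1]
    if f['n']=='wrist':
        r=np.hypot(x,y); s=np.sinc(r/np.pi); d=np.array([x*s,y*s,np.cos(r)])
    else: d=np.array([x,y,1.])
    d=f['R'].T@d; return -f['R'].T@f['t'], d/np.linalg.norm(d)
def onz(f,u,v,z):
    o,d=ray(f,u,v); return o+d*(z-o[2])/d[2]
def tri(*a): # (f,u,v)...
    A=np.zeros((3,3));b=np.zeros(3)
    for f,u,v in a:
        o,d=ray(f,u,v);P=np.eye(3)-np.outer(d,d);A+=P;b+=P@o
    p=np.linalg.solve(A,b); return p,[np.linalg.norm((np.eye(3)-np.outer(ray(*x)[1],ray(*x)[1]))@(p-ray(*x)[0]))for x in a]
def proj(f,p):
    c=f['R']@np.asarray(p,float)+f['t'];K=f['K']
    if f['n']=='wrist':
        r=np.hypot(c[0],c[1]);th=np.arctan2(r,c[2]);x,y=c[:2]/r*th
    else:x,y=c[:2]/c[2]
    return np.array([K[0,0]*x+K[0,2],K[1,1]*y+K[1,2]])
def blobs(m,amin=30):
    n,l,s,c=cv2.connectedComponentsWithStats(m.astype(np.uint8)*255)
    return [(s[i,4],*c[i].round(1),*s[i,:4]) for i in range(1,n) if s[i,4]>=amin]
E
python3 - <<'E'
from h import *
o=get_obs();print(o)
ims=[]
for n in('scene','side','wrist'):
    f=cam(n);cv2.imwrite(f'pics/{n}0.png',f['frame']);print(n,f['K'].tolist(),(-f['R'].T@f['t']).round(3),f['R'][2].round(3))
E
```

```text
{'time': 0.0, 'joint_positions': array([-7.88613540e+01,  1.58789145e+01, -1.59956316e+00,  7.26516578e+01,
        4.78493647e-05,  8.40754606e+01]), 'dq': array([ 0.02713825, -0.01551812, -0.02143856, -0.09824697, -0.10572658,
       -0.01174914]), 'joint_torque': array([ 4.98067475e-04, -4.45507014e+01,  2.95203424e+01,  1.66866125e-02,
       -2.30379474e-04, -1.20736711e-06]), 'position': array([ 0.18322505, -0.5967028 ,  0.23013846]), 'tool_rot': array([-1.79870565e+02, -1.34799813e-02,  1.70631702e+01]), 'contact_force': array([-0.51496109,  0.24402606,  0.75508538]), 'torque': array([-0.00881876, -0.00538632,  0.00013661]), 'grasp_force': 0.0, 'finger_gap': 0.08509994753526745}
scene [[357.20493294775974, 0.0, 252.08505702806883], [0.0, 357.20493294775974, 189.6304162946553], [0.0, 0.0, 1.0]] [1.063 0.572 0.647] [-0.5   -0.646 -0.577]
side [[426.7430756655676, 0.0, 257.10823484593755], [0.0, 426.7430756655676, 190.58468711696028], [0.0, 0.0, 1.0]] [ 0.428 -1.007  0.98 ] [ 0.108  0.741 -0.663]
wrist [[297.3186396354542, 0.0, 258.3517411787855], [0.0, 297.3186396354542, 189.05316817371713], [0.0, 0.0, 1.0]] [ 0.257 -0.574  0.373] [-0.288 -0.086 -0.954]
```

View pics/scene0.png

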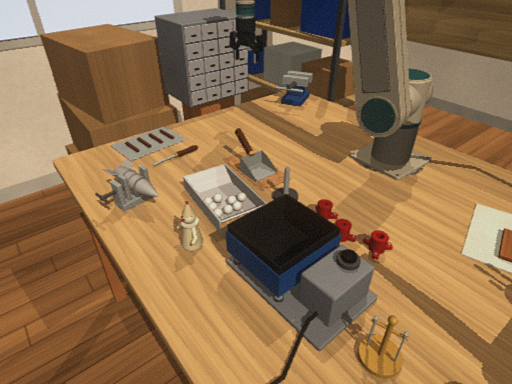

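View pics/side0.png

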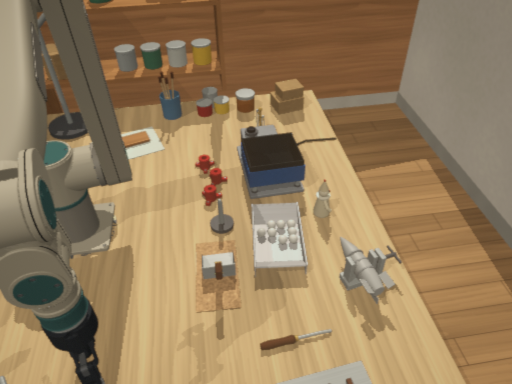

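View pics/wrist0.png

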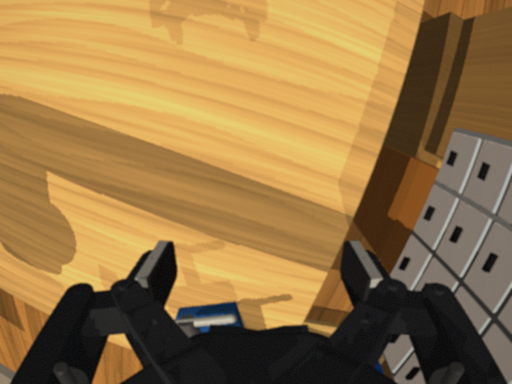

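Run:
```python
from h import *
S=cam('scene');D=cam('side')
for f in(S,D):
    hsv=cv2.cvtColor(f['frame'],cv2.COLOR_BGR2HSV);H,s,V=cv2.split(hsv)
    red=((H<6)|(H>174))&(s>170)&(V>60)
    print(f['n'],'red',blobs(red,25))
    bl=(H>105)&(H<125)&(s>100)
    print('blue',[b for b in blobs(bl,300)])
    wh=(s<40)&(V>190)
    f['wh']=wh
print('pin',tri((S,287,168),(D,221.5,199)))
for n,a,b in(('A',(379,240),(204,161)),('B',(343,229),(216,175)),('C',(325,209),(211,193))):print(n,tri((S,*a),(D,*b)))
# trough corners on z=.045, mat corners z=.003
for p in((253,206),(302,206),(305,268),(253,268)):print('tr',onz(D,*p,.045).round(3))
for p in((197,243),(238,241),(239,306),(196,308)):print('mat',onz(D,*p,.003).round(3))
for p in((241,149),(294,137),(303,167),(252,185)):print('tub',onz(D,*p,.13).round(3))
for p in((228,235),(285,197),(340,237),(282,287)):print('tubS',onz(S,*p,.13).round(3))
print('btn',tri((S,348,258),(D,250.5,131)),onz(S,348,257,.126))
cv2.imwrite('pics/crops1.png',np.hstack([cv2.resize(S['frame'][150:300,170:400],None,fx=1.7,fy=1.7,interpolation=2),]))
c=np.hstack([cv2.resize(D['frame'][115:315,185:335],(450,600),interpolation=2),cv2.resize(S['frame'][130:360,170:320],(350,537),interpolation=2)[:600]if 0 else np.zeros((600,1,3),np.uint8)])
cv2.imwrite('pics/crops2.png',c)
```

```text
scene red [(np.int32(253), np.float64(325.4), np.float64(209.2), np.int32(316), np.int32(200), np.int32(21), np.int32(19)), (np.int32(259), np.float64(344.7), np.float64(229.7), np.int32(335), np.int32(219), np.int32(21), np.int32(23)), (np.int32(414), np.float64(377.7), np.float64(242.9), np.int32(363), np.int32(231), np.int32(29), np.int32(28))]
blue [(np.int32(1233), np.float64(319.2), np.float64(16.8), np.int32(301), np.int32(0), np.int32(38), np.int32(39)), (np.int32(1713), np.float64(281.2), np.float64(266.3), np.int32(226), np.int32(231), np.int32(115), np.int32(66))]
side red [(np.int32(100), np.float64(204.3), np.float64(111.1), np.int32(198), np.int32(107), np.int32(14), np.int32(9)), (np.int32(124), np.float64(203.9), np.float64(161.8), np.int32(197), np.int32(155), np.int32(17), np.int32(15)), (np.int32(292), np.float64(213.0), np.float64(184.7), np.int32(203), np.int32(168), np.int32(23), np.int32(34))]
blue []
pin (array([ 0.45653088, -0.05107863,  0.10957738]), [np.float64(0.002073326766388287), np.float64(0.0020733267663881542)])
A (array([0.41688471, 0.24983485, 0.03
[... 185 characters left out ...]
26410318778)])
C (array([0.42681984, 0.07765445, 0.0256342 ]), [np.float64(0.002930150368638409), np.float64(0.00293015036863838)])
tr [ 0.556 -0.032  0.045]
tr [ 0.709 -0.059  0.045]
tr [ 0.659 -0.3    0.045]
tr [ 0.519 -0.276  0.045]
mat [ 0.369 -0.12   0.003]
mat [ 0.493 -0.134  0.003]
mat [ 0.468 -0.362  0.003]
mat [ 0.355 -0.349  0.003]
tub [0.546 0.162 0.13 ]
tub [0.738 0.2   0.13 ]
tub [0.729 0.03  0.13 ]
tub [ 0.555 -0.028  0.13 ]
tubS [0.758 0.094 0.13 ]
tubS [0.572 0.068 0.13 ]
tubS [0.577 0.245 0.13 ]
tubS [0.761 0.268 0.13 ]
btn (array([0.59708223, 0.28700689, 0.11458651]), [np.float64(0.00038097512809809754), np.float64(0.0003809751280981229)]) [0.60537216 0.29129269 0.126     ]
```

View pics/crops2.png

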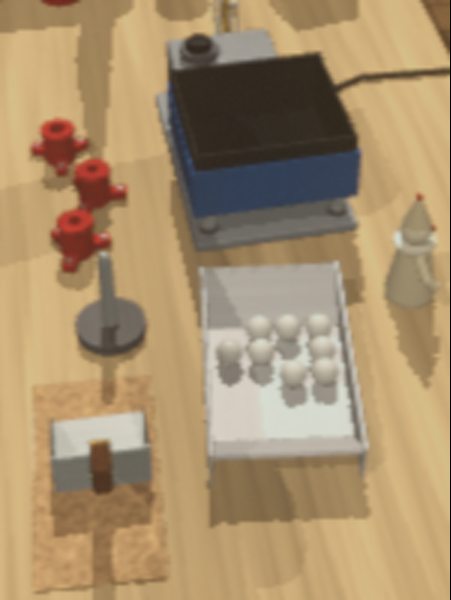

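```bash
cat >> h.py <<'E'
def plan(wps,start=None):
    """wps: (x,y,z,yaw,pitch,calls[,note]) ; tool-down pose with yaw, then pitch about tool y (deg). prints rows per call"""
    if start is None:
        o=get_obs();p=np.array(o['position']);R=Ro.from_euler('xyz',o['tool_rot'],degrees=True)
    else:p=np.array(start[:3],float);R=pose(*start[3:5])
    for w in wps:
        pt=np.array(w[:3],float);Rt=pose(w[3],w[4]);n=w[5]
        p0=p;R0=R;dr=(R0.inv()*Rt).as_rotvec()
        N=5*abs(n)
        for c in range(abs(n)):
            rows=[];ps,Rs=p,R
            for k in range(1,6):
                s=(c*5+k)/N if n>0 else (c+1)/abs(n)
                q=p0+s*(pt-p0);Q=R0*Ro.from_rotvec(dr*s)
                a=(Rs.inv().apply(q-ps)*1000).round(0 if n<0 else 1);b=(Rs.inv()*Q).as_rotvec().round(3)
                rows.append((a,b))
            a,b=rows[-1];p=ps+Rs.apply(a/1000);R=Rs*Ro.from_rotvec(b)
            rr=rows[-1:] if n<0 else rows
            print(w[6:], 'x5' if n<0 else '', '; '.join(' '.join('%g'%(v+0.) for v in np.r_[a,b]) for a,b in rr))
def pose(yaw,pitch=0): return Ro.from_euler('xyz',[180,0,yaw],degrees=True)*Ro.from_euler('y',pitch,degrees=True)
E
python3 - <<'E'
from h import *
plan([(.40,-.05,.33,90,0,-3,'view')])
f=cam('wrist');o=get_obs();R=Ro.from_euler('xyz',o['tool_rot'],degrees=True)
print('cam in tool',R.inv().apply(-f['R'].T@f['t']-o['position']),R.inv().apply(f['R'][2]))
E
```

```text
('view',) x5 123 -153 -33 0 0 -0.424
('view',) x5 174 -90 -33 0 -0.001 -0.425
('view',) x5 196 -9 -33 -0.001 0 -0.424
cam in tool [ 0.07737731 -0.00059421 -0.14260581] [-3.00748102e-01 -9.18168342e-04  9.53703170e-01]
```

Call:
move_arm:
  series: "123 -153 -33 0 0 -0.424;123 -153 -33 0 0 -0.424;123 -153 -33 0 0 -0.424;123 -153 -33 0 0 -0.424;123 -153 -33 0 0 -0.424"

```text
time: 0.8
position: [0.2573, -0.4105, 0.2656]
tool_rot: [-180.0, -0.1, 41.6]
contact_force: [0.1, -1.2, -0.4]
finger_gap: 0.0855
grasp_force: 0.0
```

Call:
move_arm:
  series: "174 -90 -33 0 0 -0.424;174 -90 -33 0 0 -0.424;174 -90 -33 0 0 -0.424;174 -90 -33 0 0 -0.424;174 -90 -33 0 0 -0.424"

```text
time: 1.3
position: [0.3287, -0.2289, 0.2987]
tool_rot: [179.9, -0.0, 66.0]
contact_force: [0.6, -0.7, 0.5]
finger_gap: 0.0855
grasp_force: 0.0
```

Call:
move_arm:
  series: "196 -9 -33 0 0 -0.424;196 -9 -33 0 0 -0.424;196 -9 -33 0 0 -0.424;196 -9 -33 0 0 -0.424;196 -9 -33 0 0 -0.424"

```text
time: 1.8
position: [0.4021, -0.0466, 0.3315]
tool_rot: [179.8, -0.0, 90.4]
contact_force: [-0.0, -0.4, 0.5]
finger_gap: 0.0854
grasp_force: 0.0
```

Run:
```python
from h import *
o=get_obs();print(o['time'],o['position'],o['tool_rot'],o['joint_positions'],o['contact_force'])
f=cam('wrist');cv2.imwrite('pics/w1.png',f['frame'])
```

```text
1.8 [ 0.40207344 -0.04655686  0.33151396] [ 1.79817205e+02 -3.82504046e-02  9.04157800e+01] [-15.83841263  -9.42032685 -16.4403127   82.81523126   0.08788557
  73.74599475] [-0.0093058  -0.35683521  0.46482976]
```

View pics/w1.png

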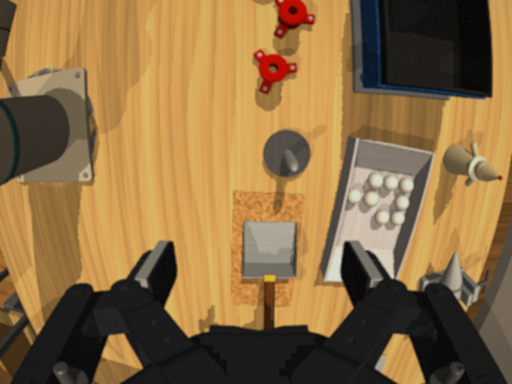

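Run:
```python
from h import *
import pickle
f=cam('wrist');pickle.dump(f,open('w1.pkl','wb'))
plan([(.42,.11,.33,90,0,-1)])
```

```text
() x5 160 20 0 0 0.001 0.002
```

Call:
move_arm:
  series: "157 20 2 0 0 0;157 20 2 0 0 0;157 20 2 0 0 0;157 20 2 0 0 0;157 20 2 0 0 0"

```text
time: 2.4
position: [0.4202, 0.106, 0.3277]
tool_rot: [-179.9, 0.1, 90.0]
contact_force: [-0.9, -0.8, -0.3]
finger_gap: 0.0853
grasp_force: 0.0
```

Run:
```python
from h import *
import pickle
g=cam('wrist');pickle.dump(g,open('w2.pkl','wb'));cv2.imwrite('pics/w2.png',g['frame'])
```

```text
(no output)
```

View pics/w2.png

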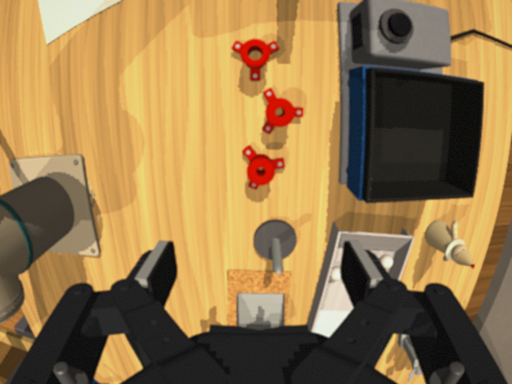

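Run:
```python
from h import *
import pickle
W=[pickle.load(open(f'w{i}.pkl','rb')) for i in(1,2)]
for f in W:
    H,s,V=cv2.split(cv2.cvtColor(f['frame'],cv2.COLOR_BGR2HSV))
    red=(((H<8)|(H>172))&(s>150)&(V>50)).astype(np.uint8)
    cs,h=cv2.findContours(red,cv2.RETR_CCOMP,cv2.CHAIN_APPROX_NONE)
    for i,c in enumerate(cs):
        if h[0][i][3]<0 and cv2.contourArea(c)>300:
            m=np.zeros_like(red);cv2.drawContours(m,[c],-1,1,-1)
            d=cv2.distanceTransform(m,cv2.DIST_L2,5);_,r,_,l=cv2.minMaxLoc(d)
            hs=[(cv2.contourArea(cs[j]),np.mean(cs[j][:,0],0).round(1)) for j in range(len(cs)) if h[0][j][3]==i and len(cs[j])>6]
            print(f['n'],'disc',l,round(r,1),onz(f,*l,.043).round(4),'holes',[(a,c,onz(f,*c,.046).round(4)) for a,c in hs])
    gray=(s<60)&(V>60)&(V<135)
    print('gray',[b for b in blobs(gray,300)])
a,b=W
cv2.imwrite('pics/m1.png',np.hstack([cv2.resize(a['frame'][125:295,225:445],(660,510),interpolation=2)]))
cv2.imwrite('pics/m2.png',np.hstack([cv2.resize(b['frame'][0:285,225:500],(579,600),interpolation=2)]))
```

```text
wrist disc (274, 66) 14.0 [0.4233 0.0761 0.043 ] holes [(26.0, array([265.4,  86.4]), array([0.4113, 0.046 , 0.046 ])), (55.5, array([273.3,  66.8]), array([0.4222, 0.0746, 0.046 ])), (24.5, array([292.8,  65.3]), array([0.4498, 0.0776, 0.046 ])), (25.0, array([260. ,  52.8]), array([0.4034, 0.0948, 0.046 ]))]
wrist disc (292, 8) 13.8 [0.4488 0.1652 0.043 ] holes [(24.5, array([280.2,  29.7]), array([0.4317, 0.1299, 0.046 ])), (25.5, array([310.8,  15.8]), array([0.4755, 0.1537, 0.046 ])), (8.5, array([292.8,   9.7]), array([0.4496, 0.1616, 0.046 ]))]
gray [(np.int32(1179), np.float64(375.6), np.float64(60.6), np.int32(352), np.int32(0), np.int32(105), np.int32(98)), (np.int32(1467), np.float64(287.3), np.float64(150.4), np.int32(265), np.int32(129), np.int32(46), np.int32(45)), (np.int32(947), np.float64(339.7), np.float64(202.0), np.int32(322), np.int32(136), np.int32(35), np.int32(141)), (np.int32(3522), np.float64(394.3), np.float64(194.7), np.int32(342), np.int32(136), np.int32(92), np.int32(152)), (np.int32(870), np.float64(271.1), np.float64(264.0), np.int32(244), np.int32(221
[... 1178 characters left out ...]
6, 0.046 ]))]
gray [(np.int32(3043), np.float64(370.2), np.float64(67.6), np.int32(338), np.int32(0), np.int32(112), np.int32(187)), (np.int32(1290), np.float64(274.6), np.float64(240.6), np.int32(255), np.int32(221), np.int32(41), np.int32(50)), (np.int32(609), np.float64(322.9), np.float64(276.4), np.int32(307), np.int32(224), np.int32(32), np.int32(110)), (np.int32(496), np.float64(494.1), np.float64(284.9), np.int32(474), np.int32(225), np.int32(38), np.int32(115)), (np.int32(681), np.float64(384.3), np.float64(261.3), np.int32(342), np.int32(239), np.int32(69), np.int32(49)), (np.int32(345), np.float64(261.0), np.float64(322.0), np.int32(237), np.int32(304), np.int32(46), np.int32(26))]
```

View pics/m1.png

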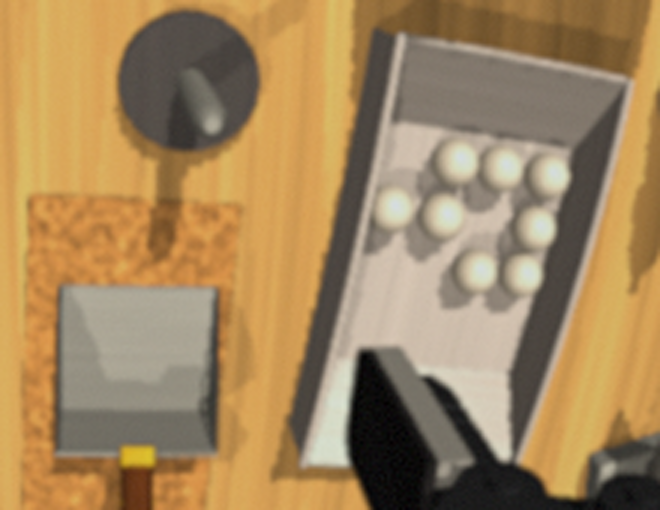

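View pics/m2.png

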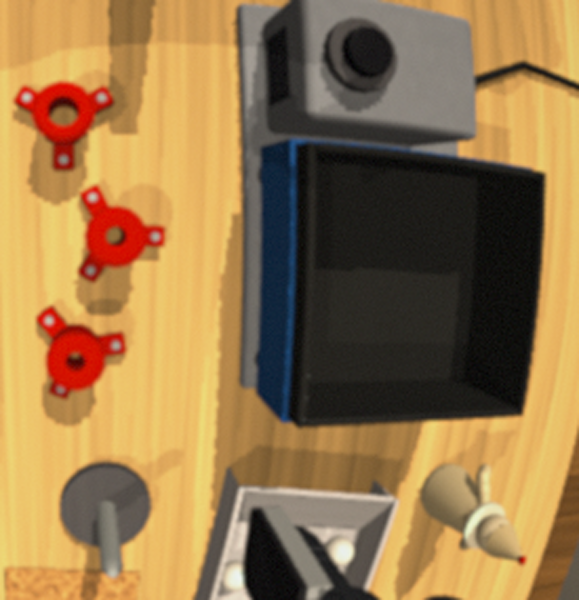

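Run:
```python
from h import *
import pickle
a,b=[pickle.load(open(f'w{i}.pkl','rb')) for i in(1,2)]
S=cam('scene');D=cam('side')
c1=lambda x,y:(225+x/3,125+y/3)
c2=lambda x,y:(225+x/2.105,y/2.105)
P=lambda n,*v:print(n,*[x.round(4) if hasattr(x,'round') else np.round(x,4) for x in v])
P('C',*tri((a,273.5,66.5),(b,260.5,169.3)));P('B',*tri((a,292.3,8.5),(b,279.6,112)))
P('A',onz(b,255,53.5,.046), *tri((b,255,53.5),(D,204,158)))
P('foot',onz(a,*c1(189,80),.014),onz(b,*c2(105,504),.014)); P('tip',*tri((a,*c1(214,125)),(b,*c2(112,572)),(S,287,167)))
for q in((402,38),(630,80),(303,465),(520,465)):P('trough',onz(a,*c1(*q),.045))
for q in((398,122),(563,143),(335,362),(512,372)):P('floorcorner',onz(a,*c1(*q),.003))
for q in((238,487),(396,495)):P('trough2',onz(b,*c2(*q),.045))
P('ttri',*tri((a,*c1(402,38)),(b,*c2(238,487))))
P('ttri2',*tri((a,*c1(630,80)),(b,*c2(396,495))))
for q in((60,287),(217,287)):P('lip',onz(a,*c1(*q),.004))
for q in((57,453),(217,453)):P('back',onz(a,*c1(*q),.053))
P('ferrule',onz(a,*c1(138,457),.06))
for q in((28,197),(240,205)):P('matc',onz(a,*c1(*q),.003))
for q in((300,145),(545,173),(522,412),(297,420)):P('tub',onz(b,*c2(*q),.13))
for q in((303,163),(478,178),(462,345),(303,408)):P('tubfloor',onz(b,*c2(*q),.051))
P('btn',onz(b,*c2(369,51),.126),*tri((b,*c2(369,51)),(S,348,257),(D,250.5,131)))
for q in((456,162),(502,168),(548,175),(392,209),(442,215),(535,228),(475,271),(523,274)):P('ball',onz(a,*c1(*q),.017))
```

```text
C [0.4233 0.0766 0.0312] [0.0001 0.0001]
B [0.4498 0.1641 0.0438] [0.0006 0.0006]
A [0.4155 0.2479 0.046 ] [0.4171 0.2481 0.0449] [0.0016 0.0016]
foot [ 0.4485 -0.0541  0.014 ] [ 0.4486 -0.0512  0.014 ]
tip [ 0.4494 -0.0559  0.1087] [0.0005 0.0006 0.0002]
trough [ 0.553  -0.0244  0.045 ]
trough [ 0.6943 -0.0398  0.045 ]
trough [ 0.5228 -0.2744  0.045 ]
trough [ 0.6692 -0.2861  0.045 ]
floorcorner [ 0.5694 -0.0773  0.003 ]
floorcorner [ 0.6793 -0.0872  0.003 ]
floorcorner [ 0.5467 -0.2277  0.003 ]
floorcorner [ 0.6712 -0.2409  0.003 ]
trough2 [ 0.5496 -0.0225  0.045 ]
trough2 [ 0.693  -0.0357  0.045 ]
ttri [ 0.5522 -0.0245  0.042 ] [0.0017 0.0017]
ttri2 [ 0.7004 -0.0413  0.0347] [0.0008 0.0008]
lip [ 0.3796 -0.1763  0.004 ]
lip [ 0.4701 -0.1762  0.004 ]
back [ 0.3787 -0.2578  0.053 ]
back [ 0.4692 -0.2583  0.053 ]
ferrule [ 0.424  -0.2555  0.06  ]
matc [ 0.3623 -0.1225  0.003 ]
matc [ 0.4808 -0.1266  0.003 ]
tub [0.5479 0.2237 0.13  ]
tub [0.7324 0.2315 0.13  ]
tub [0.7371 0.066  0.13  ]
tub [0.5572 0.0624 0.13  ]
tubfloor [0.5799 0.2205 0.051 ]
tubfloor [0.731  0.2272 0.051 ]
tubfloor [0.7293 0.0952 0.051 ]
tubfloor [0.5926 0.0436 0.051 ]
btn [0.5944 0.2871 0.126 ] [0.5976 0.2876 0.1167] [0.0024 0.0012 0.002 ]
ball [ 0.602  -0.0963  0.017 ]
ball [ 0.6319 -0.0994  0.017 ]
ball [ 0.6636 -0.1032  0.017 ]
ball [ 0.566  -0.1241  0.017 ]
ball [ 0.5972 -0.1277  0.017 ]
ball [ 0.6602 -0.136   0.017 ]
ball [ 0.6239 -0.1628  0.017 ]
ball [ 0.6572 -0.1655  0.017 ]
```

Run:
```python
from h import *
plan([(.4235,.078,.12,90,0,-1),(.4235,.078,.007,90,0,1,'desc')])
```

```text
() x5 -26 4 208 -0.001 0.001 -0.004
('desc',)  -0.1 -0.1 22.6 0 0 0; -0.2 -0.2 45.2 0 0 0; -0.3 -0.2 67.8 0 0 0; -0.4 -0.3 90.4 0 0 0; -0.5 -0.4 113.1 0 0 0
```

Call:
move_arm:
  series: "-26 4 208 0 0 0;-26 4 208 0 0 0;-26 4 208 0 0 0;-26 4 208 0 0 0;-26 4 208 0 0 0"

```text
time: 3.05
position: [0.4184, 0.0782, 0.1151]
tool_rot: [-179.3, 0.1, 89.7]
contact_force: [-1.2, 0.5, -0.2]
finger_gap: 0.0853
grasp_force: 0.0
```

Call:
move_arm:
  series: "0 0 22 0 0 0;0 0 45 0 0 0;0 0 68 0 0 0;0 0 90 0 0 0;0 0 100 0 0 0"

```text
time: 3.55
position: [0.4245, 0.0797, 0.0204]
tool_rot: [-180.0, 0.0, 89.8]
contact_force: [0.0, 0.7, -0.1]
finger_gap: 0.0853
grasp_force: 0.0
```

Run:
```python
from h import *
o=get_obs();print(o['position'],o['contact_force'])
f=cam('wrist')
for d in(-.02,0,.02):print(proj(f,[.4235,.078+d,.046]))
cv2.imwrite('pics/w3.png',f['frame'])
plan([(.4235,.078,.007,90,0,1,'desc')])
```

```text
[0.42454102 0.07966675 0.02041616] [ 0.04800961  0.68886869 -0.08635147]
[255.87782212 307.40317583]
[255.60214382 275.29359587]
[255.31377807 237.71293777]
('desc',)  -0.4 0 2.5 0 0 -0.001; -0.7 -0.1 5 -0.001 0 -0.001; -1.1 -0.1 7.5 -0.001 0 -0.002; -1.4 -0.2 10.1 -0.001 0 -0.002; -1.8 -0.2 12.6 -0.002 0 -0.003
```

View pics/w3.png

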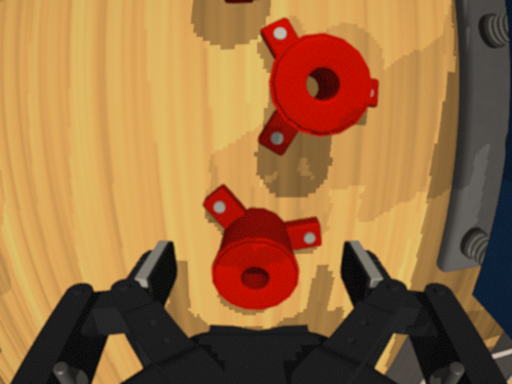

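Call:
move_arm:
  series: "-1 0 6 0 0 0;-2 0 13 0 0 0;-2 0 13 0 0 0;-2 0 13 0 0 0;-2 0 13 0 0 0"

```text
time: 4.1
position: [0.4244, 0.0787, 0.0078]
tool_rot: [179.9, -0.0, 89.9]
contact_force: [0.3, -1.1, 0.2]
finger_gap: 0.0855
grasp_force: 0.0
```

Call:
move_arm:
  series: "0 0 0 0 0 0;0 0 0 0 0 0;0 0 0 0 0 0;0 0 0 0 0 0;0 0 0 0 0 0"
  hand: 0
  squeeze: 35

```text
time: 4.6
position: [0.4241, 0.0788, 0.0103]
tool_rot: [-180.0, 0.0, 90.0]
contact_force: [-11.9, -1.0, 32.6]
finger_gap: 0.0393
grasp_force: 36.9
```

Call:
move_arm:
  series: "0 0 -4 0 0 0;0 0 -8 0 0 0;0 0 -12 0 0 0;0 0 -16 0 0 0;0 0 -20 0 0 0"

```text
time: 5.1
position: [0.4237, 0.0786, 0.0273]
tool_rot: [-180.0, 0.0, 89.9]
contact_force: [-0.4, -0.0, -0.9]
finger_gap: 0.0393
grasp_force: 42.3
```

Run:
```python
from h import *
o=get_obs();print(o['position'],o['contact_force'],o['finger_gap'])
plan([(.4235,.078,.155,90,0,-1),(.449,-.0535,.145,90,0,-1),(.449,-.0535,.116,90,0,1,'desc')])
```

```text
[0.42367204 0.07861731 0.02730475] [-0.39970296 -0.0150453  -0.86081277] 0.03932526801985264
() x5 -1 0 -128 -0.001 0 -0.001
() x5 -131 25 10 0 0 0
('desc',)  0 0 5.9 0 0 0; 0 0.1 11.7 0 0 0; -0.1 0.1 17.6 0 0 0; -0.1 0.2 23.5 0 0 0; -0.1 0.2 29.3 0 0 0
```

Call:
move_arm:
  series: "0 0 -40 0 0 0;0 0 -80 0 0 0;0 0 -120 0 0 0;0 0 -128 0 0 0;0 0 -128 0 0 0"

```text
time: 5.6
position: [0.4255, 0.0787, 0.157]
tool_rot: [179.8, -0.0, 89.9]
contact_force: [0.4, 1.4, -1.2]
finger_gap: 0.0394
grasp_force: 42.8
```

Call:
move_arm:
  series: "-40 8 3 0 0 0;-80 16 6 0 0 0;-120 23 9 0 0 0;-131 25 10 0 0 0;-131 25 10 0 0 0"

```text
time: 6.1
position: [0.4474, -0.0532, 0.1432]
tool_rot: [-179.8, -0.1, 89.8]
contact_force: [0.6, 1.1, -1.2]
finger_gap: 0.0394
grasp_force: 42.8
```

Run:
```python
from h import *
o=get_obs();print(o['position'],o['tool_rot'],o['contact_force'],o['finger_gap'])
for n in('scene','side'):
    f=cam(n);x,y=proj(f,[.449,-.0535,.13]);x=int(x);y=int(y)
    cv2.imwrite(f'pics/{n}4.png',cv2.resize(f['frame'][y-50:y+50,x-50:x+50],(400,400),interpolation=2))
cv2.imwrite('pics/4.png',np.hstack([cv2.imread('pics/scene4.png'),cv2.imread('pics/side4.png')]))
```

```text
[ 0.44744216 -0.05316827  0.14318614] [-1.79769302e+02 -7.53864314e-02  8.97635330e+01] [ 0.57186794  1.05087767 -1.19624041] 0.03935340984098787
```

View pics/4.png

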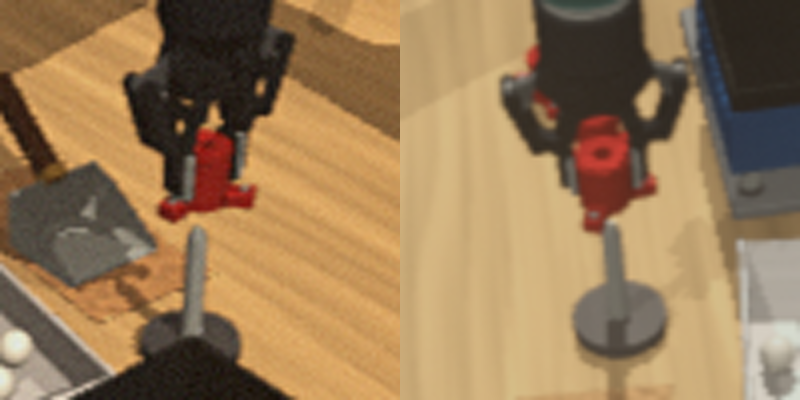

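Run:
```python
from h import *
S=cam('scene');D=cam('side')
o=[np.array(proj(f,[.449,-.0535,.13])).astype(int)-50 for f in(S,D)]
print('tip',tri((S,*(o[0]+np.array([197,232])/4-.4)),(D,*(o[1]+np.array([211,226])/4-.4))))
p=get_obs()['position'];print(p)
for z in(.143,.17,.18):
  for f,q in((S,o[0]),(D,o[1])):print(z,((proj(f,[p[0],p[1],z])-q)*4).round())
```

```text
tip (array([ 0.45122404, -0.05486059,  0.10805895]), [np.float64(0.00016885340329717786), np.float64(0.00016885340329726565)])
[ 0.44787861 -0.05107879  0.14455961]
0.143 [205. 189.]
0.143 [201. 187.]
0.17 [207. 155.]
0.17 [198. 159.]
0.18 [208. 142.]
0.18 [197. 149.]
```

Call:
move_arm:
  series: "-2 2 5 0 0 0;-2 2 10 0 0 0;-2 2 15 0 0 0;-2 2 19 0 0 0;-2 2 22 0 0 0"

```text
time: 6.8
position: [0.4505, -0.0541, 0.1227]
tool_rot: [-180.0, -0.0, 90.0]
contact_force: [0.6, -0.4, -1.1]
finger_gap: 0.0393
grasp_force: 42.8
```

Call:
move_arm:
  series: "0 0 1 0 0 0;0 0 2 0 0 0;0 0 3 0 0 0;0 0 4 0 0 0;0 0 4 0 0 0"

```text
time: 7.3
position: [0.4507, -0.0543, 0.1193]
tool_rot: [-180.0, -0.0, 89.9]
contact_force: [-0.1, 0.5, -1.5]
finger_gap: 0.0395
grasp_force: 42.9
```

Call:
move_arm:
  series: "0 0 1 0 0 0;0 0 2 0 0 0;0 0 3 0 0 0;0 0 4 0 0 0;0 0 4 0 0 0"

```text
time: 7.8
position: [0.4497, -0.0536, 0.1153]
tool_rot: [-179.9, -0.1, 90.0]
contact_force: [-3.9, 2.6, 5.0]
finger_gap: 0.0392
grasp_force: 43.9
```

Call:
move_arm:
  series: "0 0 1 0 0 0;0 0 2 0 0 0;0 0 3 0 0 0;0 0 4 0 0 0;0 0 4 0 0 0"

```text
time: 8.3
position: [0.4491, -0.0531, 0.1131]
tool_rot: [-179.8, -0.1, 90.0]
contact_force: [-10.2, 5.4, 20.0]
finger_gap: 0.0395
grasp_force: 46.8
```

Call:
move_arm:
  series: "1 -1 -2 0 0 0;1 -2 -2 0 0 0;1 -2 0 0 0 0;1 -2 0 0 0 0;1 -2 0 0 0 0"

```text
time: 8.8
position: [0.4487, -0.053, 0.1129]
tool_rot: [-180.0, -0.1, 90.0]
contact_force: [-7.5, 4.6, 16.1]
finger_gap: 0.0394
grasp_force: 46.1
```

Call:
move_arm:
  series: "0 0 1 0 0 0;0 0 2 0 0 0;0 0 3 0 0 0;0 0 3 0 0 0;0 0 3 0 0 0"

```text
time: 9.3
position: [0.4489, -0.053, 0.1125]
tool_rot: [180.0, -0.0, 90.0]
contact_force: [-13.4, 5.4, 34.2]
finger_gap: 0.0391
grasp_force: 49.5
```

Run:
```python
from h import *
plan([(.449,-.053,.185,90,0,-1),(.665,.108,.185,90,0,-2),(.665,.108,.082,90,0,1)])
```

```text
() x5 0 0 -73 0 -0.001 -0.001
() x5 80 108 0 0 0 0
() x5 81 108 0 0 0 0
()  0 0 20.7 0 0 0; 0 0.1 41.4 0 0 0; 0 0.1 62.1 0 0 0; 0 0.1 82.8 0 0 0; 0 0.1 103.5 0 0 0
```

Call:
move_arm:
  series: "0 0 -10 0 0 0;0 0 -30 0 0 0;0 0 -55 0 0 0;0 0 -77 0 0 0;0 0 -77 0 0 0"

```text
time: 9.8
position: [0.4523, -0.0546, 0.1882]
tool_rot: [179.5, 0.2, 89.9]
contact_force: [1.2, -0.0, -0.9]
finger_gap: 0.0392
grasp_force: 43.3
```

Call:
move_arm:
  series: "25 30 0 0 0 0;50 60 0 0 0 0;80 95 0 0 0 0;80 108 0 0 0 0;80 108 0 0 0 0"

```text
time: 10.3
position: [0.5584, 0.0267, 0.1837]
tool_rot: [-180.0, 0.0, 90.0]
contact_force: [0.4, -1.2, -0.5]
finger_gap: 0.0393
grasp_force: 43.2
```

Call:
move_arm:
  series: "30 40 0 0 0 0;60 80 0 0 0 0;80 108 0 0 0 0;80 108 0 0 0 0;80 108 0 0 0 0"

```text
time: 10.8
position: [0.6637, 0.1055, 0.1838]
tool_rot: [-179.8, 0.1, 89.9]
contact_force: [-0.4, 0.0, -0.9]
finger_gap: 0.0398
grasp_force: 43.2
```

Call:
move_arm:
  series: "0 0 20 0 0 0;0 0 45 0 0 0;0 0 70 0 0 0;0 0 95 0 0 0;0 0 102 0 0 0"

```text
time: 11.3
position: [0.6617, 0.1059, 0.0815]
tool_rot: [-179.7, -0.1, 89.9]
contact_force: [-0.8, 3.7, 0.3]
finger_gap: 0.0383
grasp_force: 35.5
```

Call:
move_arm:
  series: "0 0 0 0 0 0;0 0 0 0 0 0;0 0 0 0 0 0;0 0 0 0 0 0;0 0 0 0 0 0"
  hand: 0.7

```text
time: 11.8
position: [0.6654, 0.1062, 0.0841]
tool_rot: [179.9, 0.0, 89.9]
contact_force: [0.3, 0.2, -0.2]
finger_gap: 0.0597
grasp_force: 0.0
```

Call:
move_arm:
  series: "0 0 -30 0 0 0;0 0 -60 0 0 0;0 0 -90 0 0 0;0 0 -120 0 0 0;0 0 -150 0 0 0"

```text
time: 12.3
position: [0.6649, 0.1064, 0.2349]
tool_rot: [180.0, 0.0, 89.9]
contact_force: [0.7, 0.3, 0.2]
finger_gap: 0.0597
grasp_force: 0.0
```

Run:
```python
from h import *
o=get_obs();print(o['position'],o['contact_force'],o['finger_gap'])
f=cam('wrist')
H,s,V=cv2.split(cv2.cvtColor(f['frame'],cv2.COLOR_BGR2HSV))
for b in blobs(((H<8)|(H>172))&(s>150)&(V>50),150):print(b,onz(f,b[1],b[2],.03))
plan([(.45,.164,.20,90,0,-1),(.45,.164,.07,90,0,-1),(.45,.164,.012,90,0,1)])
```

```text
[0.66491001 0.10635905 0.23485631] [0.73954034 0.28028547 0.17292708] 0.05972193938462227
(np.int32(1174), np.float64(73.0), np.float64(63.7), np.int32(52), np.int32(44), np.int32(48), np.int32(47)) [0.42276057 0.24658297 0.03      ]
(np.int32(1261), np.float64(95.7), np.float64(122.2), np.int32(75), np.int32(97), np.int32(51), np.int32(51)) [0.45578016 0.16488151 0.03      ]
(np.int32(2313), np.float64(267.8), np.float64(149.9), np.int32(234), np.int32(123), np.int32(70), np.int32(51)) [0.67646515 0.12313353 0.03      ]
() x5 57 -218 39 0.01 0 -0.001
() x5 0 0 130 0 0 0
()  0 -0.1 11.6 0 0 0; 0 -0.2 23.3 0 0 0; 0.1 -0.3 34.9 0 0 0; 0.1 -0.4 46.6 0 0 0; 0.1 -0.5 58.2 0 0 0
```

Call:
move_arm:
  series: "57 -218 39 0 0 0;57 -218 39 0 0 0;57 -218 39 0 0 0;57 -218 39 0 0 0;57 -218 39 0 0 0"
  hand: 1

```text
time: 12.85
position: [0.4426, 0.1638, 0.1931]
tool_rot: [-179.8, 0.0, 90.0]
contact_force: [-0.7, 0.2, -0.4]
finger_gap: 0.0853
grasp_force: 0.0
```

Call:
move_arm:
  series: "0 0 40 0 0 0;0 0 80 0 0 0;0 0 120 0 0 0;0 0 130 0 0 0;0 0 130 0 0 0"

```text
time: 13.35
position: [0.4454, 0.1632, 0.063]
tool_rot: [-179.8, 0.1, 89.9]
contact_force: [-0.0, -1.0, 0.2]
finger_gap: 0.0858
grasp_force: 0.0
```

```bash
cat >> h.py <<'E'
def hubs(f,z=.046):
    H,s,V=cv2.split(cv2.cvtColor(f['frame'],cv2.COLOR_BGR2HSV))
    red=(((H<8)|(H>172))&(s>150)&(V>50)).astype(np.uint8)
    cs,h=cv2.findContours(red,cv2.RETR_CCOMP,cv2.CHAIN_APPROX_NONE)
    for i,c in enumerate(cs):
        if h[0][i][3]<0 and cv2.contourArea(c)>300:
            m=np.zeros_like(red);cv2.drawContours(m,[c],-1,1,-1)
            d=cv2.distanceTransform(m,cv2.DIST_L2,5);_,r,_,l=cv2.minMaxLoc(d)
            hs=[(cv2.contourArea(cs[j]),np.mean(cs[j][:,0],0).round(1)) for j in range(len(cs)) if h[0][j][3]==i and len(cs[j])>6]
            print('disc',l,round(r,1),onz(f,*l,z-.003).round(4),'holes',[(a,c,onz(f,*c,z).round(4)) for a,c in hs])
E
python3 - <<'E'
from h import *
o=get_obs();print(o['position'],o['contact_force'],o['finger_gap'])
f=cam('wrist');hubs(f);cv2.imwrite('pics/w5.png',f['frame'])
plan([(.45,.164,.012,90,0,1)])
E
```

```text
[0.44535099 0.16322218 0.06300715] [-0.03134274 -0.96981263  0.19543851] 0.08580835248356314
disc (268, 225) 33.0 [0.4513 0.167  0.043 ] holes [(87.0, array([309.4, 212.5]), array([0.4754, 0.1762, 0.046 ])), (96.0, array([243.9, 173.5]), array([0.4375, 0.1996, 0.046 ]))]
disc (203, 84) 37.0 [0.4155 0.2494 0.043 ] holes [(97.5, array([211.3, 133.3]), array([0.42  , 0.2222, 0.046 ])), (515.5, array([209.1,  85.3]), array([0.4193, 0.2484, 0.046 ])), (54.0, array([168.9,  63.6]), array([0.3971, 0.2617, 0.046 ])), (102.0, array([252.6,  61.5]), array([0.4425, 0.2608, 0.046 ]))]
()  0.1 0.6 10.5 0 0 0; 0.2 1.1 21.1 0 0 0; 0.2 1.7 31.6 0 0 -0.001; 0.3 2.2 42.1 0 0 -0.001; 0.4 2.8 52.7 0 0 -0.001
```

Call:
move_arm:
  series: "2 5 10 0 0 0;2 5 22 0 0 0;2 5 34 0 0 0;2 5 44 0 0 0;2 5 49 0 0 0"

```text
time: 13.9
position: [0.4509, 0.1653, 0.0139]
tool_rot: [-179.9, 0.0, 89.9]
contact_force: [-1.3, -0.8, 0.0]
finger_gap: 0.0856
grasp_force: 0.0
```

Call:
move_arm:
  series: "0 0 0 0 0 0;0 0 0 0 0 0;0 0 0 0 0 0;0 0 0 0 0 0;0 0 0 0 0 0"
  hand: 0

```text
time: 14.4
position: [0.4527, 0.1658, 0.0159]
tool_rot: [179.9, -0.0, 89.9]
contact_force: [0.4, -0.6, 1.8]
finger_gap: 0.0381
grasp_force: 36.4
```

Call:
move_arm:
  series: "0 0 -10 0 0 0;0 0 -30 0 0 0;0 0 -70 0 0 0;0 0 -110 0 0 0;0 0 -145 0 0 0"

```text
time: 14.9
position: [0.4519, 0.1656, 0.1627]
tool_rot: [180.0, -0.0, 89.9]
contact_force: [1.3, 0.1, -1.7]
finger_gap: 0.0382
grasp_force: 36.0
```

Run:
```python
from h import *
o=get_obs();print(o['position'],o['contact_force'],o['finger_gap'])
plan([(.4485,-.053,.150,90,0,-1),(.4485,-.053,.128,90,0,1)])
```

```text
[0.45189631 0.16558473 0.16268303] [ 1.25079142  0.09834334 -1.70009208] 0.0382431933171704
() x5 -219 -3 13 0.001 0 -0.001
()  0.1 0 4.3 0 0 0; 0.2 -0.1 8.7 0 0 0; 0.2 -0.1 13 0 0 0; 0.3 -0.2 17.3 0 0 0; 0.4 -0.2 21.6 0 0 0
```

Call:
move_arm:
  series: "-45 -1 0 0 0 0;-90 -2 0 0 0 0;-135 -3 3 0 0 0;-180 -4 6 0 0 0;-219 -4 8 0 0 0"

```text
time: 15.4
position: [0.4471, -0.0552, 0.1528]
tool_rot: [180.0, 0.0, 89.9]
contact_force: [0.5, 0.4, -1.8]
finger_gap: 0.0386
grasp_force: 36.1
```

Call:
move_arm:
  series: "0 0 0 0 0 0;0 0 5 0 0 0;0 0 13 0 0 0;0 0 21 0 0 0;0 0 26 0 0 0"

```text
time: 15.9
position: [0.4469, -0.052, 0.125]
tool_rot: [-179.9, -0.0, 90.1]
contact_force: [0.4, 0.9, -2.0]
finger_gap: 0.0383
grasp_force: 36.0
```

Call:
move_arm:
  series: "0 0 1 0 0 0;0 0 2 0 0 0;0 0 4 0 0 0;0 0 5 0 0 0;0 0 5 0 0 0"

```text
time: 16.4
position: [0.4479, -0.0534, 0.1213]
tool_rot: [180.0, 0.0, 89.9]
contact_force: [0.2, 0.3, -1.5]
finger_gap: 0.0384
grasp_force: 36.0
```

Call:
move_arm:
  series: "0 0 1 0 0 0;0 0 2 0 0 0;0 0 3 0 0 0;0 0 4 0 0 0;0 0 4 0 0 0"

```text
time: 16.9
position: [0.4483, -0.0537, 0.1187]
tool_rot: [180.0, 0.0, 89.9]
contact_force: [-3.3, 0.5, 7.9]
finger_gap: 0.0383
grasp_force: 37.3
```

Call:
move_arm:
  series: "0 0 1 0 0 0;0 0 2 0 0 0;0 0 3 0 0 0;0 0 4 0 0 0;0 0 4 0 0 0"

```text
time: 17.4
position: [0.4485, -0.0538, 0.1181]
tool_rot: [179.9, 0.1, 89.9]
contact_force: [-11.4, 3.4, 31.8]
finger_gap: 0.0384
grasp_force: 40.0
```

Run:
```python
from h import *
plan([(.448,-.053,.195,90,0,-1),(.625,.183,.195,90,0,-2),(.625,.183,.088,90,0,1)])
```

```text
() x5 1 0 -77 0.001 0.001 -0.001
() x5 118 88 0 0 0 0
() x5 118 89 0 0 0 0
()  0 -0.1 21.4 0 0 0; -0.1 -0.2 42.8 0 0 0; -0.1 -0.3 64.2 0 0 0; -0.2 -0.4 85.6 0 0 0; -0.2 -0.5 107 0 0 0
```

Call:
move_arm:
  series: "0 0 -10 0 0 0;0 0 -30 0 0 0;0 0 -55 0 0 0;0 0 -80 0 0 0;0 0 -80 0 0 0"

```text
time: 17.9
position: [0.4506, -0.0541, 0.1967]
tool_rot: [179.6, 0.1, 89.9]
contact_force: [0.3, -0.7, -1.5]
finger_gap: 0.0381
grasp_force: 36.1
```

Call:
move_arm:
  series: "30 22 0 0 0 0;60 44 0 0 0 0;90 66 0 0 0 0;118 88 0 0 0 0;118 88 0 0 0 0"

```text
time: 18.4
position: [0.5379, 0.0673, 0.1919]
tool_rot: [180.0, -0.1, 90.2]
contact_force: [0.1, -0.6, -1.1]
finger_gap: 0.0382
grasp_force: 36.0
```

Call:
move_arm:
  series: "30 22 0 0 0 0;60 44 0 0 0 0;90 66 0 0 0 0;118 89 0 0 0 0;118 89 0 0 0 0"

```text
time: 18.9
position: [0.6269, 0.1848, 0.1915]
tool_rot: [180.0, -0.1, 90.1]
contact_force: [-1.0, -0.0, -0.4]
finger_gap: 0.0389
grasp_force: 36.1
```

Call:
move_arm:
  series: "0 0 20 0 0 0;0 0 45 0 0 0;0 0 70 0 0 0;0 0 95 0 0 0;0 0 105 0 0 0"

```text
time: 19.4
position: [0.6214, 0.1807, 0.0842]
tool_rot: [-179.6, 0.1, 89.9]
contact_force: [0.1, -0.1, -1.0]
finger_gap: 0.0383
grasp_force: 36.1
```

Call:
move_arm:
  series: "0 0 0 0 0 0;0 0 0 0 0 0;0 0 0 0 0 0;0 0 0 0 0 0;0 0 0 0 0 0"
  hand: 0.7

```text
time: 19.9
position: [0.626, 0.1826, 0.0896]
tool_rot: [179.9, -0.0, 89.9]
contact_force: [0.6, 0.3, 0.2]
finger_gap: 0.0601
grasp_force: 0.0
```

Call:
move_arm:
  series: "0 0 -30 0 0 0;0 0 -60 0 0 0;0 0 -90 0 0 0;0 0 -120 0 0 0;0 0 -140 0 0 0"

```text
time: 20.4
position: [0.6262, 0.1827, 0.2317]
tool_rot: [179.8, -0.0, 90.0]
contact_force: [0.7, 0.7, 1.2]
finger_gap: 0.0597
grasp_force: 0.0
```

Run:
```python
from h import *
o=get_obs();print(o['position'],o['contact_force'],o['finger_gap'])
f=cam('wrist');cv2.imwrite('pics/w6.png',f['frame'])
H,s,V=cv2.split(cv2.cvtColor(f['frame'],cv2.COLOR_BGR2HSV))
for b in blobs(((H<8)|(H>172))&(s>150)&(V>50),150):print(b,onz(f,b[1],b[2],.08))
plan([(.416,.248,.20,90,0,-1),(.416,.248,.062,90,0,-1)])
```

```text
[0.62617743 0.18271699 0.23173361] [0.67576175 0.65567218 1.21331342] 0.059711530960555065
(np.int32(1273), np.float64(96.1), np.float64(116.7), np.int32(75), np.int32(96), np.int32(49), np.int32(47)) [0.45099996 0.25033393 0.08      ]
(np.int32(2306), np.float64(254.0), np.float64(176.9), np.int32(230), np.int32(143), np.int32(60), np.int32(64)) [0.62261536 0.1808597  0.08      ]
(np.int32(2174), np.float64(301.3), np.float64(220.3), np.int32(269), np.int32(193), np.int32(64), np.int32(57)) [0.67374693 0.13213072 0.08      ]
() x5 65 -212 33 0.009 -0.002 -0.001
() x5 0 0 138 0 0 0
```

Call:
move_arm:
  series: "65 -212 33 0 0 0;65 -212 33 0 0 0;65 -212 33 0 0 0;65 -212 33 0 0 0;65 -212 33 0 0 0"
  hand: 1

```text
time: 20.95
position: [0.4083, 0.2476, 0.1942]
tool_rot: [-179.8, 0.0, 90.1]
contact_force: [1.2, -0.1, -0.9]
finger_gap: 0.0851
grasp_force: 0.0
```

Call:
move_arm:
  series: "0 2 40 0 0 0;0 2 80 0 0 0;0 2 120 0 0 0;0 2 134 0 0 0;0 2 134 0 0 0"

```text
time: 21.45
position: [0.4123, 0.2465, 0.0587]
tool_rot: [-179.7, 0.1, 90.0]
contact_force: [-0.9, -0.0, 0.4]
finger_gap: 0.0854
grasp_force: 0.0
```

Run:
```python
from h import *
o=get_obs();print(o['position'],o['contact_force'],o['finger_gap'])
f=cam('wrist');hubs(f)
plan([(.416,.248,.014,90,0,1)])
```

```text
[0.41231972 0.24651249 0.05866244] [-0.9117494  -0.03655154  0.36595432] 0.08538712047652908
disc (263, 226) 33.8 [0.4152 0.2516 0.043 ] holes [(51.0, array([262.5, 216.5]), array([0.4148, 0.2589, 0.046 ])), (93.0, array([302.6, 189. ]), array([0.4369, 0.2753, 0.046 ])), (96.5, array([222.3, 188.3]), array([0.3926, 0.2756, 0.046 ]))]
()  0.2 0.4 9.3 0 0 0; 0.3 0.8 18.6 -0.001 0 0; 0.5 1.2 27.8 -0.001 0.001 -0.001; 0.6 1.6 37.1 -0.002 0.001 -0.001; 0.8 2.1 46.4 -0.002 0.001 -0.001
```

Call:
move_arm:
  series: "3 3 10 0 0 0;3 3 22 0 0 0;3 3 34 0 0 0;3 3 41 0 0 0;3 3 45 0 0 0"

```text
time: 22.0
position: [0.4174, 0.2503, 0.0152]
tool_rot: [-179.9, 0.0, 89.9]
contact_force: [-0.5, 0.1, 0.2]
finger_gap: 0.085
grasp_force: 0.0
```

Call:
move_arm:
  series: "0 0 0 0 0 0;0 0 0 0 0 0;0 0 0 0 0 0;0 0 0 0 0 0;0 0 0 0 0 0"
  hand: 0

```text
time: 22.5
position: [0.4188, 0.2509, 0.0169]
tool_rot: [179.9, -0.0, 89.9]
contact_force: [0.8, -0.6, 2.1]
finger_gap: 0.0388
grasp_force: 35.5
```

Call:
move_arm:
  series: "0 0 -10 0 0 0;0 0 -30 0 0 0;0 0 -70 0 0 0;0 0 -110 0 0 0;0 0 -145 0 0 0"

```text
time: 23.0
position: [0.418, 0.2506, 0.1637]
tool_rot: [179.9, -0.0, 89.9]
contact_force: [1.4, 0.3, -0.3]
finger_gap: 0.039
grasp_force: 35.5
```

Run:
```python
from h import *
o=get_obs();print(o['position'],o['contact_force'],o['finger_gap'])
plan([(.4485,-.053,.160,90,0,-2),(.4485,-.053,.132,90,0,1)])
```

```text
[0.41803405 0.25061757 0.16368969] [ 1.4430404   0.25546039 -0.29977594] 0.03902437291802583
() x5 -152 15 2 0 0 0
() x5 -152 16 2 0.001 0 -0.001
()  0.1 0 5.5 0 0 0; 0.2 -0.1 11 0 0 0; 0.2 -0.1 16.6 0 0 0; 0.3 -0.2 22.1 0 0 0; 0.4 -0.2 27.6 0 0 0
```

Call:
move_arm:
  series: "-40 4 0 0 0 0;-80 8 0 0 0 0;-120 12 1 0 0 0;-152 15 2 0 0 0;-152 15 2 0 0 0"

```text
time: 23.5
position: [0.4328, 0.0957, 0.1597]
tool_rot: [180.0, 0.1, 89.7]
contact_force: [0.2, 0.5, -0.7]
finger_gap: 0.039
grasp_force: 35.5
```

Call:
move_arm:
  series: "-40 4 0 0 0 0;-80 8 0 0 0 0;-120 12 1 0 0 0;-151 15 2 0 0 0;-151 15 2 0 0 0"

```text
time: 24.0
position: [0.4486, -0.0548, 0.1579]
tool_rot: [179.9, 0.1, 89.7]
contact_force: [-0.5, 1.0, -0.1]
finger_gap: 0.0388
grasp_force: 35.5
```

Call:
move_arm:
  series: "0 0 0 0 0 0;0 0 7 0 0 0;0 0 16 0 0 0;0 0 24 0 0 0;0 0 28 0 0 0"

```text
time: 24.5
position: [0.4467, -0.0514, 0.1278]
tool_rot: [-179.9, -0.0, 90.0]
contact_force: [-0.7, 0.6, -0.9]
finger_gap: 0.0386
grasp_force: 35.5
```

Call:
move_arm:
  series: "0 0 2 0 0 0;0 0 4 0 0 0;0 0 6 0 0 0;0 0 8 0 0 0;0 0 9 0 0 0"

```text
time: 25.0
position: [0.4479, -0.0525, 0.1203]
tool_rot: [180.0, -0.0, 89.9]
contact_force: [-0.6, -0.3, -0.6]
finger_gap: 0.0388
grasp_force: 35.5
```

Call:
move_arm:
  series: "0 0 1 0 0 0;0 0 2 0 0 0;0 0 3 0 0 0;0 0 4 0 0 0;0 0 4 0 0 0"

```text
time: 25.5
position: [0.4477, -0.0524, 0.1162]
tool_rot: [-180.0, 0.0, 89.9]
contact_force: [-0.4, -0.4, -0.7]
finger_gap: 0.0389
grasp_force: 35.5
```

Call:
move_arm:
  series: "0 0 1 0 0 0;0 0 2 0 0 0;0 0 3 0 0 0;0 0 4 0 0 0;0 0 4 0 0 0"

```text
time: 26.0
position: [0.4478, -0.0524, 0.1121]
tool_rot: [-180.0, 0.0, 89.9]
contact_force: [-0.1, -0.3, -2.1]
finger_gap: 0.0387
grasp_force: 35.5
```

Call:
move_arm:
  series: "0 0 5 0 0 0;0 0 10 0 0 0;0 0 15 0 0 0;0 0 20 0 0 0;0 0 25 0 0 0"

```text
time: 26.5
position: [0.4477, -0.0524, 0.0868]
tool_rot: [-180.0, 0.0, 89.9]
contact_force: [0.1, 0.5, -0.8]
finger_gap: 0.0389
grasp_force: 35.5
```

Call:
move_arm:
  series: "0 0 8 0 0 0;0 0 16 0 0 0;0 0 24 0 0 0;0 0 32 0 0 0;0 0 40 0 0 0"

```text
time: 27.0
position: [0.4478, -0.0524, 0.0466]
tool_rot: [-180.0, 0.0, 89.9]
contact_force: [-0.9, -0.7, -1.3]
finger_gap: 0.0389
grasp_force: 35.5
```

Call:
move_arm:
  series: "0 0 3 0 0 0;0 0 6 0 0 0;0 0 9 0 0 0;0 0 9 0 0 0;0 0 9 0 0 0"

```text
time: 27.5
position: [0.4478, -0.0524, 0.0383]
tool_rot: [-180.0, 0.0, 89.9]
contact_force: [0.7, -0.9, -1.4]
finger_gap: 0.0387
grasp_force: 35.5
```

Call:
move_arm:
  series: "0 0 0 0 0 0;0 0 0 0 0 0;0 0 0 0 0 0;0 0 0 0 0 0;0 0 0 0 0 0"
  hand: 1

```text
time: 28.0
position: [0.4479, -0.0523, 0.0384]
tool_rot: [180.0, -0.0, 89.9]
contact_force: [-0.1, -0.2, -0.3]
finger_gap: 0.0855
grasp_force: 0.0
```

Call:
move_arm:
  series: "0 0 -20 0 0 0;0 0 -40 0 0 0;0 0 -80 0 0 0;0 0 -120 0 0 0;0 0 -160 0 0 0"

```text
time: 28.5
position: [0.4474, -0.0522, 0.1997]
tool_rot: [-180.0, -0.0, 89.9]
contact_force: [1.2, -0.4, -0.8]
finger_gap: 0.085
grasp_force: 0.0
```

Run:
```python
from h import *
import pickle
o=get_obs();print(o['position'],o['contact_force'],o['finger_gap'])
plan([(.43,-.13,.30,90,0,-1)])
```

```text
[ 0.44735004 -0.05222129  0.19968657] [ 1.22535779 -0.37294698 -0.8404217 ] 0.08496826736153253
() x5 -78 -17 -100 0 0 -0.001
```

Run:
```python
from h import *
plan([(.4245,-.24,.21,90,0,-1),(.4245,-.305,.15,90,0,-1)])
```

```text
() x5 -188 -23 -10 0 0 -0.001
() x5 -65 0 60 0 0 0
```

Call:
move_arm:
  series: "-50 -6 -10 0 0 0;-100 -12 -10 0 0 0;-150 -18 -10 0 0 0;-188 -23 -10 0 0 0;-188 -23 -10 0 0 0"

```text
time: 29.0
position: [0.4246, -0.2449, 0.2086]
tool_rot: [179.9, 0.1, 89.6]
contact_force: [-0.3, 1.0, -0.9]
finger_gap: 0.0855
grasp_force: 0.0
```

Call:
move_arm:
  series: "-20 0 20 0 0 0;-40 0 40 0 0 0;-65 0 60 0 0 0;-65 0 60 0 0 0;-65 0 60 0 0 0"

```text
time: 29.5
position: [0.4241, -0.3043, 0.1477]
tool_rot: [-179.9, -0.1, 89.9]
contact_force: [-0.8, 0.5, -0.4]
finger_gap: 0.0855
grasp_force: 0.0
```

Run:
```python
from h import *
o=get_obs();print(o['position'],o['contact_force'],o['finger_gap'])
f=cam('wrist');cv2.imwrite('pics/w7.png',f['frame'])
print(proj(f,[.4245,-.305,.1]),proj(f,[.424,-.2555,.06]))
H,s,V=cv2.split(cv2.cvtColor(f['frame'],cv2.COLOR_BGR2HSV))
print([b for b in blobs((H>20)&(H<32)&(s>180)&(V>150),20)][:6])
f=cam('side');p=proj(f,[.4485,-.053,.04]).astype(int);print('red on pin', [(b[0],f) for b in blobs(((lambda H,s,V:((H<8)|(H>172))&(s>150)&(V>50))(*cv2.split(cv2.cvtColor(f['frame'],cv2.COLOR_BGR2HSV)))),40) for f in [b[1:3]]],p)
```

```text
[ 0.42412692 -0.30426395  0.14771627] [-0.84031828  0.49855623 -0.40481008] 0.08547383042198517
[258.60716011 214.54801295] [257.97266369 135.63890258]
[]
red on pin [(np.int32(307), (np.float64(268.3), np.float64(156.8)))] [219 215]
```

View pics/w7.png

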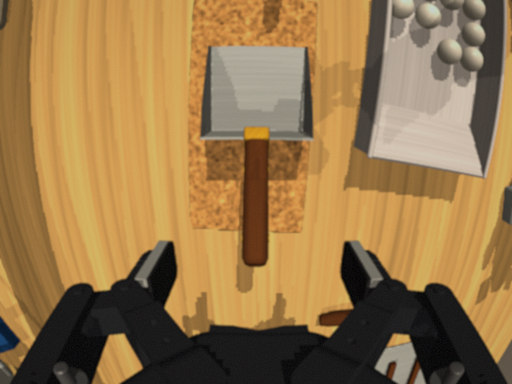

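Call:
move_arm:
  series: "0 -1 20 0 0 0;0 -1 40 0 0 0;0 -1 60 0 0 0;0 -1 75 0 0 0;0 -1 82 0 0 0"

```text
time: 30.1
position: [0.4234, -0.304, 0.0659]
tool_rot: [-180.0, -0.1, 90.0]
contact_force: [0.3, -0.1, -0.2]
finger_gap: 0.0856
grasp_force: 0.0
```

Call:
move_arm:
  series: "0 0 0 0 0 0;0 0 0 0 0 0;0 0 0 0 0 0;0 0 0 0 0 0;0 0 0 0 0 0"
  hand: 0
  squeeze: 110

```text
time: 30.6
position: [0.4239, -0.3059, 0.0672]
tool_rot: [180.0, 0.1, 89.9]
contact_force: [0.3, 1.0, 5.2]
finger_gap: 0.0164
grasp_force: 107.0
```

Call:
move_arm:
  series: "0 0 0 0 0 0;0 0 0 0 0 0;0 0 -3 0 0 0;0 0 -6 0 0 0;0 0 -10 0 0 0"

```text
time: 31.1
position: [0.4232, -0.305, 0.076]
tool_rot: [-180.0, -0.0, 89.9]
contact_force: [0.6, -0.3, -1.4]
finger_gap: 0.0164
grasp_force: 107.2
```

Run:
```python
from h import *
o=get_obs();print(o['position'],o['tool_rot'],o['contact_force'],o['torque'],o['finger_gap'])
f=cam('wrist')
H,s,V=cv2.split(cv2.cvtColor(f['frame'],cv2.COLOR_BGR2HSV))
m=(s<45)&(V>70)
for b in blobs(m,800):print(b)
cv2.imwrite('pics/w8.png',f['frame'])
```

```text
[ 0.42316223 -0.30496996  0.07599118] [-1.79952611e+02 -4.43070239e-02  8.99413119e+01] [ 0.63931461 -0.34840188 -1.39448272] [-0.13501077 -0.00468773  0.00930633] 0.01643987713657331
(np.int32(19426), np.float64(453.6), np.float64(98.2), np.int32(383), np.int32(0), np.int32(129), np.int32(195))
(np.int32(18633), np.float64(254.8), np.float64(89.6), np.int32(176), np.int32(24), np.int32(165), np.int32(134))
```

```bash
cat >> h.py <<'E'
SO=np.array([.087,.001,.0635])
def sc(xs,P,yaw,pitch=0):
    R=pose(yaw,pitch); return (*(np.array(P)-R.apply(SO+[xs,0,0])),yaw,pitch)
TO=np.array([.612,-.156,0]);TA=83.9
def T(x,y,z):
    a=np.radians(TA);return TO+[x*np.cos(a)-y*np.sin(a),x*np.sin(a)+y*np.cos(a),z]
E
python3 - <<'E'
from h import *
f=cam('wrist');o=get_obs();p=o['position'];R=Ro.from_euler('xyz',o['tool_rot'],degrees=True)
for xs,ys,zs in((.042,.046,-.009),(.042,-.046,-.009),(.042,.046,0),(-.042,.046,-.05),(-.042,-.046,-.05)):
    print(xs,ys,proj(f,p+R.apply(SO+[xs,ys,zs])))
g=f['frame'];H,s,V=cv2.split(cv2.cvtColor(g,cv2.COLOR_BGR2HSV))
n,l,st,c=cv2.connectedComponentsWithStats(((s<45)&(V>70)).astype(np.uint8));i=l[90,255]
c=cv2.findContours((l==i).astype(np.uint8),0,2)[0][0];print(cv2.approxPolyDP(cv2.convexHull(c),6,True)[:,0].tolist())
print('plan')
A=sc(.0,[.4247,-.22,.12],90,0);print(A)
E
```

```text
0.042 0.046 [329.2630428   25.97600769]
0.042 -0.046 [190.35978114  25.63870997]
0.042 0.046 [326.31872568  28.84631937]
-0.042 0.046 [343.38860153 160.68745678]
-0.042 -0.046 [176.50131831 160.49475944]
[[325, 25], [339, 156], [176, 156], [190, 26]]
plan
(np.float64(0.4237), np.float64(-0.307), np.float64(0.1835), 90, 0)
```

```bash
sed -i 's/^SO=.*/SO=np.array([.087,-.0005,.0635])/' h.py
python3 - <<'E'
from h import *
x=-.031
h=sc(.042,T(x,.014,.09),-6.1,-34); print(h)
plan([(.4237,-.3,.20,90,0,1),(.46,-.22,.24,55,-8,1),(.50,-.17,.235,22,-22,1),(*h,1),(*sc(.042,T(x,.014,.012),-6.1,-34),1)])
E
```

```text
(np.float64(0.5236993338827816), np.float64(-0.17824275141784202), np.float64(0.21477977040497148), -6.1, -34)
()  1.1 0 -24.7 0 0 0; 2.2 0 -49.3 0 0 0; 3.3 0 -74 0 0 -0.001; 4.4 0 -98.7 0 0 -0.001; 5.5 0 -123.3 0 0 -0.001
()  16 7.3 -8 0.009 -0.027 0.122; 32 14.5 -16 0.017 -0.054 0.244; 48 21.8 -24 0.026 -0.081 0.366; 64 29 -32 0.035 -0.108 0.488; 80 36.3 -40.1 0.043 -0.135 0.61
()  12.8 0.8 -0.8 0.03 -0.048 0.111; 25.6 1.6 -1.6 0.06 -0.095 0.223; 38.4 2.4 -2.3 0.09 -0.143 0.334; 51.2 3.3 -3.1 0.12 -0.19 0.446; 64 4.1 -3.9 0.15 -0.238 0.557
()  5 3.3 2.3 0.046 -0.041 0.087; 10 6.6 4.7 0.092 -0.082 0.174; 15 9.9 7 0.138 -0.123 0.261; 20 13.2 9.3 0.184 -0.164 0.347; 25 16.5 11.7 0.231 -0.205 0.434
()  8.7 0 12.9 0 0 0; 17.5 0 25.8 0 0 0; 26.2 0 38.8 0 0 0; 34.9 0 51.7 0 0 0; 43.7 0 64.6 0 0 0
```

Call:
move_arm:
  series: "1 0 -25 0 0 0;2 0 -50 0 0 0;3 0 -75 0 0 0;4 0 -100 0 0 0;5 0 -123 0 0 0"

```text
time: 31.7
position: [0.4235, -0.3002, 0.2003]
tool_rot: [180.0, 0.0, 89.9]
contact_force: [-1.0, -0.1, -2.0]
finger_gap: 0.0164
grasp_force: 107.4
```

Call:
move_arm:
  series: "16 7 -8 0.009 -0.027 0.122; 32 14 -16 0.017 -0.054 0.244; 48 22 -24 0.026 -0.081 0.366; 64 29 -32 0.035 -0.108 0.488; 80 36 -40 0.043 -0.135 0.61"

```text
time: 32.2
position: [0.4595, -0.2195, 0.2395]
tool_rot: [-180.0, 8.0, 54.6]
contact_force: [-0.5, 0.2, -1.9]
finger_gap: 0.0169
grasp_force: 107.6
```

Call:
move_arm:
  series: "13 1 -1 0.03 -0.048 0.111; 26 2 -2 0.06 -0.095 0.223; 38 2 -2 0.09 -0.143 0.334; 51 3 -3 0.12 -0.19 0.446; 64 4 -4 0.15 -0.238 0.557"

```text
time: 32.7
position: [0.5, -0.1695, 0.2341]
tool_rot: [-180.0, 22.1, 21.7]
contact_force: [0.9, 0.8, -1.5]
finger_gap: 0.0169
grasp_force: 107.6
```

Call:
move_arm:
  series: "5 3 2 0.046 -0.041 0.087; 10 7 5 0.092 -0.082 0.174; 15 10 7 0.138 -0.123 0.261; 20 13 9 0.184 -0.164 0.347; 25 16 12 0.231 -0.205 0.434"

```text
time: 33.2
position: [0.5237, -0.178, 0.2132]
tool_rot: [-180.0, 34.1, -6.4]
contact_force: [1.0, -0.0, -1.7]
finger_gap: 0.0169
grasp_force: 107.5
```

```bash
cat >> h.py <<'E'
def lip():
    o=get_obs();p=o['position'];R=Ro.from_euler('xyz',o['tool_rot'],degrees=True);q=R.apply(SO+[.042,0,0])+p-TO
    a=np.radians(TA);print('t',o['time'],'lip trough',np.round([q[0]*np.cos(a)+q[1]*np.sin(a),-q[0]*np.sin(a)+q[1]*np.cos(a),q[2]],4),'pitch',np.degrees(np.arcsin(R.apply([1,0,0])[2])).round(1),'F',o['contact_force'].round(1),'gap',round(o['finger_gap'],4))
    return o
def balls(f):
    H,s,V=cv2.split(cv2.cvtColor(f['frame'],cv2.COLOR_BGR2HSV))
    return s,V
E
python3 - <<'E'
from h import *
o=lip();print(o['joint_positions'].round(1))
f=cam('wrist');cv2.imwrite('pics/w9.png',f['frame'])
x=-.031
plan([(*sc(.042,T(x,.014,.010),-6.1,-34),1)])
E
```

```text
t 33.2 lip trough [-0.0311  0.0143  0.0882] pitch -34.1 F [ 1.  -0.  -1.7] gap 0.0169
[-21.2  33.1  13.7 103.8  -8.2 167.7]
()  8.4 -0.2 12.6 -0.001 0.001 -0.001; 16.8 -0.5 25.1 -0.002 0.002 -0.003; 25.2 -0.7 37.7 -0.003 0.003 -0.004; 33.6 -1 50.2 -0.004 0.004 -0.006; 42 -1.2 62.8 -0.005 0.005 -0.007
```

View pics/w9.png

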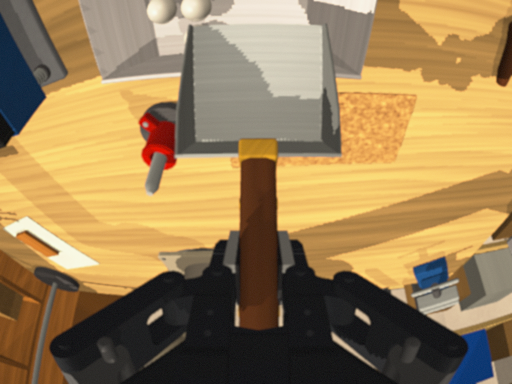

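Call:
move_arm:
  series: "8 0 13 0 0 0;17 0 25 0 0 0;25 0 38 0 0 0;34 0 50 0 0 0;42 0 62 0 0 0"

```text
time: 33.75
position: [0.523, -0.1781, 0.1383]
tool_rot: [180.0, 34.0, -6.1]
contact_force: [-0.2, -0.5, -2.1]
finger_gap: 0.0166
grasp_force: 107.6
```

Run:
```python
from h import *
o=lip();print(o['joint_positions'].round(1))
x=-.031
plan([(*sc(.042,T(x,.012,.004),-6.1,-34),1),(*sc(.042,T(x,-.010,.004),-6.1,-34),1),(*sc(.042,T(x,-.030,.004),-6.1,0),2)])
```

```text
t 33.75 lip trough [-0.031   0.0148  0.0135] pitch -34.0 F [-0.2 -0.5 -2.1] gap 0.0166
[-21.1  35.9   9.   96.2  -8.3 167.5]
()  1.5 0 1.3 0 0 0; 3 0 2.5 0 0 0; 4.6 0 3.8 0 0 0; 6.1 0 5.1 0 0 0; 7.6 0 6.3 0 0 0
()  3.6 0 -2.5 0 0 0; 7.3 0 -4.9 0 0 0; 10.9 0 -7.4 0 0 0; 14.6 0 -9.8 0 0 0; 18.2 0 -12.3 0 0 0
()  0.3 0 7.2 0 0.059 0; 0.6 0 14.4 0 0.119 0; 1 0 21.6 0 0.178 0; 1.3 0 28.7 0 0.237 0; 1.6 0 35.9 0 0.297 0
()  -1.8 0 7 0 0.059 0; -3.6 0 13.9 0 0.118 0; -5.4 0 20.9 0 0.178 0; -7.2 0 27.9 0 0.237 0; -9 0 34.8 0 0.296 0
```

Call:
move_arm:
  series: "1 0 1 0 0 0;3 0 3 0 0 0;5 0 4 0 0 0;6 0 5 0 0 0;7 0 6 0 0 0"

```text
time: 34.25
position: [0.5258, -0.1785, 0.1304]
tool_rot: [-180.0, 34.0, -6.1]
contact_force: [-0.1, -1.2, -1.1]
finger_gap: 0.0165
grasp_force: 107.6
```

Run:
```python
from h import *
o=lip()
x=-.031;S=lambda y,p,z=.004:sc(.042,T(x,y,z),-6.1,p)
plan([(*S(-.010,-34),1),(*S(-.016,-25.5),1),(*S(-.021,-17),1),(*S(-.026,-8.5),1),(*S(-.031,0),1)])
```

```text
t 34.25 lip trough [-0.031   0.0118  0.0056] pitch -34.0 F [-0.1 -1.2 -1.1] gap 0.0165
()  3.8 0 -2.2 0 0 0; 7.6 0 -4.4 0 0 0; 11.4 0 -6.5 -0.001 0 0; 15.2 -0.1 -8.7 -0.001 0 0; 19 -0.1 -10.9 -0.001 0 0
()  -0.6 0 3.3 0 0.03 0; -1.2 0 6.6 0 0.059 0; -1.8 0 9.9 0 0.089 0; -2.4 0 13.1 0 0.119 0; -3 0 16.4 0 0.148 0
()  -0.7 0 3.5 0 0.03 0; -1.4 0 7.1 0 0.059 0; -2.1 0 10.6 0 0.089 0; -2.8 0 14.1 0 0.119 0; -3.4 0 17.6 0 0.149 0
()  -0.6 0 3.7 0 0.03 0; -1.3 0 7.3 0 0.059 0; -1.9 0 11 0 0.089 0; -2.6 0 14.7 0 0.118 0; -3.2 0 18.3 0 0.148 0
()  -0.6 0 3.8 0 0.03 0; -1.2 0 7.6 0 0.059 0; -1.8 0 11.4 0 0.089 0; -2.5 0 15.2 0 0.119 0; -3.1 0 19.1 0 0.148 0
```

Call:
move_arm:
  series: "4 0 -2 0 0 0;8 0 -4.5 0 0 0;11 0 -6.5 0 0 0;15 0 -8.5 0 0 0;19 0 -11 0 0 0"

```text
time: 34.75
position: [0.5472, -0.1808, 0.129]
tool_rot: [-180.0, 34.1, -6.1]
contact_force: [-1.7, -0.6, 1.8]
finger_gap: 0.0166
grasp_force: 107.8
```

Call:
move_arm:
  series: "-0.6 0 3.3 0 0.03 0; -1.2 0 6.6 0 0.06 0; -1.8 0 10 0 0.09 0; -2.4 0 13 0 0.12 0; -3 0 16.4 0 0.148 0"

```text
time: 35.25
position: [0.5358, -0.1796, 0.1169]
tool_rot: [-180.0, 25.5, -6.1]
contact_force: [-0.3, -0.4, 0.6]
finger_gap: 0.0168
grasp_force: 107.7
```

Call:
move_arm:
  series: "-0.7 0 3.5 0 0.03 0; -1.4 0 7 0 0.06 0; -2 0 10.6 0 0.09 0; -2.8 0 14 0 0.12 0; -3.4 0 17.6 0 0.149 0"

```text
time: 35.75
position: [0.5248, -0.1783, 0.1024]
tool_rot: [-180.0, 17.0, -6.1]
contact_force: [-0.9, 0.2, -0.1]
finger_gap: 0.0168
grasp_force: 107.8
```

Call:
move_arm:
  series: "-0.6 0 3.7 0 0.03 0; -1.3 0 7.3 0 0.06 0; -2 0 11 0 0.09 0; -2.6 0 14.7 0 0.12 0; -3.2 0 18.3 0 0.148 0"

```text
time: 36.25
position: [0.5164, -0.1774, 0.0858]
tool_rot: [-180.0, 8.5, -6.1]
contact_force: [0.0, -0.4, -1.0]
finger_gap: 0.0165
grasp_force: 107.7
```

Call:
move_arm:
  series: "-0.6 0 3.8 0 0.03 0; -1.2 0 7.6 0 0.06 0; -1.8 0 11.4 0 0.09 0; -2.5 0 15 0 0.12 0; -3.1 0 19 0 0.148 0"

```text
time: 36.75
position: [0.5106, -0.1767, 0.0674]
tool_rot: [-180.0, 0.1, -6.2]
contact_force: [-0.7, -0.1, -0.3]
finger_gap: 0.0167
grasp_force: 107.7
```

Run:
```python
from h import *
o=lip()
x=-.031;S=lambda y,p,z=.004:sc(.042,T(x,y,z),-6.1,p)
plan([(*S(-.034,0,.003),1),(*S(-.060,0,.003),1),(*S(-.068,0,.003),1)])
f=cam('wrist');cv2.imwrite('pics/w10.png',f['frame'])
g=cv2.cvtColor(f['frame'],cv2.COLOR_BGR2GRAY)
c=cv2.HoughCircles(cv2.medianBlur(g,3),cv2.HOUGH_GRADIENT,1,20,param1=120,param2=18,minRadius=12,maxRadius=32)
print(None if c is None else [(q.round().tolist(),f['frame'][int(q[1])%384,int(q[0])%512].tolist()) for q in c[0]])
```

```text
t 36.75 lip trough [-0.031  -0.0303  0.0038] pitch -0.1 F [-0.7 -0.1 -0.3] gap 0.0167
()  0.7 0 0.2 0 0 0; 1.5 0 0.4 0 0 0; 2.2 0.1 0.5 0 0.001 -0.001; 2.9 0.1 0.7 -0.001 0.001 -0.001; 3.6 0.1 0.9 -0.001 0.001 -0.001
()  5.2 0 0 0 0 0; 10.4 0 0 0 0 0; 15.6 0 0 0 0 0; 20.8 0 0 0 0 0; 26 0 0 0 0 0
()  1.6 0 0 0 0 0; 3.2 0 0 0 0 0; 4.8 0 0 0 0 0; 6.4 0 0 0 0 0; 8 0 0 0 0 0
[([160.0, 106.0, 21.0], [180, 209, 223]), ([218.0, 30.0, 21.0], [213, 236, 238]), ([130.0, 60.0, 22.0], [141, 164, 178]), ([128.0, 12.0, 20.0], [156, 181, 196]), ([122.0, 98.0, 22.0], [183, 209, 224]), ([164.0, 2.0, 31.0], [231, 239, 235]), ([334.0, 246.0, 19.0], [87, 166, 235]), ([406.0, 268.0, 17.0], [88, 169, 236])]
```

Call:
move_arm:
  series: "1 0 0.5 0 0 0;2 0 0.5 0 0 0;4 0 1 0 0 0;5 0 1 0 0 0;6 0 1 0 0 0"

```text
time: 37.3
position: [0.5169, -0.1775, 0.0673]
tool_rot: [-180.0, 0.2, -6.1]
contact_force: [-3.5, 0.6, 7.3]
finger_gap: 0.0166
grasp_force: 108.9
```

Call:
move_arm:
  series: "5 0 0 0 0 0;10 0 0 0 0 0;14 0 0 0 0 0;18 0 0 0 0 0;22 0 0 0 0 0"

```text
time: 37.8
position: [0.5389, -0.18, 0.0673]
tool_rot: [-180.0, 0.1, -6.1]
contact_force: [-4.3, 0.1, 7.5]
finger_gap: 0.0166
grasp_force: 109.0
```

Call:
move_arm:
  series: "2 0 0 0 0 0;4 0 0 0 0 0;6 0 0 0 0 0;8 0 0 0 0 0;8 0 0 0 0 0"

```text
time: 38.3
position: [0.5438, -0.1803, 0.0673]
tool_rot: [-180.0, 0.5, -6.2]
contact_force: [-12.4, 1.6, 14.3]
finger_gap: 0.0171
grasp_force: 109.8
```

```bash
cat >> h.py <<'E'
def ballpos(f,z=.017,show=True):
    g=cv2.cvtColor(f['frame'],cv2.COLOR_BGR2GRAY)
    c=cv2.HoughCircles(cv2.medianBlur(g,3),cv2.HOUGH_GRADIENT,1,16,param1=120,param2=16,minRadius=9,maxRadius=32)
    if c is None: return print('none')
    a=np.radians(TA)
    for q in c[0]:
        p=onz(f,q[0],q[1],z);d=p-TO;rr=np.linalg.norm(p-(-f['R'].T@f['t']));R=q[2]/297*rr
        b=f['frame'][min(383,int(q[1])),min(511,int(q[0]))]
        if b.min()>110 and np.ptp(b.astype(int))<60 and .009<R<.019: print('ball px',q.round().tolist(),'trough',np.round([d[0]*np.cos(a)+d[1]*np.sin(a),-d[0]*np.sin(a)+d[1]*np.cos(a)],3),'r',R.round(4))
E
python3 - <<'E'
from h import *
o=lip()
f=cam('wrist');cv2.imwrite('pics/w11.png',f['frame']);ballpos(f)
E
```

```text
t 38.3 lip trough [-0.0311 -0.0632  0.0027] pitch -0.5 F [-12.4   1.6  14.3] gap 0.0171
ball px [126.0, 146.0, 20.0] trough [0.062 0.018] r 0.0142
ball px [128.0, 58.0, 20.0] trough [ 0.057 -0.043] r 0.0143
ball px [214.0, 36.0, 22.0] trough [-0.003 -0.053] r 0.0149
ball px [172.0, 192.0, 19.0] trough [0.03  0.052] r 0.0138
ball px [164.0, 44.0, 21.0] trough [ 0.031 -0.05 ] r 0.0145
ball px [130.0, 106.0, 22.0] trough [ 0.056 -0.01 ] r 0.0159
ball px [218.0, 78.0, 18.0] trough [-0.005 -0.025] r 0.0121
ball px [158.0, 152.0, 26.0] trough [0.037 0.022] r 0.018
ball px [200.0, 184.0, 21.0] trough [0.009 0.046] r 0.0145
ball px [108.0, 148.0, 24.0] trough [0.077 0.019] r 0.0183
ball px [202.0, 26.0, 26.0] trough [ 0.006 -0.06 ] r 0.0174
```

Run:
```python
from h import *
x=-.031;B=lambda p,z,dy=0:sc(-.042,T(x,-.062+.084*np.cos(np.radians(p))+dy,z),-6.1,p)
plan([(*B(8,.005),1),(*B(16,.006),1),(*B(24,.008),1),(*B(24,.10,.004),2)])
```

```text
()  -1.9 0 1.2 0 0.03 0; -3.7 0 2.3 0 0.059 -0.001; -5.6 0.1 3.5 0 0.089 -0.001; -7.4 0.1 4.6 0 0.118 -0.001; -9.3 0.1 5.8 0 0.148 -0.002
()  -1.2 0 1.2 0 0.028 0; -2.3 0 2.5 0 0.056 0; -3.5 0 3.7 0 0.084 0; -4.7 0 5 0 0.112 0; -5.9 0 6.2 0 0.14 0
()  -0.8 0 1.2 0 0.028 0; -1.6 0 2.4 0 0.056 0; -2.4 0 3.6 0 0.083 0; -3.2 0 4.9 0 0.111 0; -4 0 6.1 0 0.139 0
()  3.4 0 -8.6 0 0 0; 6.8 0 -17.1 0 0 0; 10.1 0 -25.7 0 0 0; 13.5 0 -34.3 0 0 0; 16.9 0 -42.9 0 0 0
()  3.4 0 -8.5 0 0 0; 6.8 0 -17.1 0 0 0; 10.1 0 -25.7 0 0 0; 13.5 0 -34.2 0 0 0; 16.9 0 -42.8 0 0 0
```

Call:
move_arm:
  series: "-2.5 0 1 0 0.03 0; -5 0 2 0 0.06 0; -7 0 3 0 0.09 0; -9 0 4 0 0.118 0; -11 0 5 0 0.148 0"

```text
time: 38.85
position: [0.5357, -0.1794, 0.0609]
tool_rot: [-179.9, -8.4, -6.2]
contact_force: [0.3, -0.5, -3.1]
finger_gap: 0.0167
grasp_force: 107.8
```

Call:
move_arm:
  series: "-1.2 0 1.2 0 0.028 0; -2.3 0 2.5 0 0.056 0; -3.5 0 3.7 0 0.084 0; -4.7 0 5 0 0.112 0; -5.9 0 6.2 0 0.14 0"

```text
time: 39.35
position: [0.5307, -0.1788, 0.0538]
tool_rot: [-179.9, -16.4, -6.2]
contact_force: [-0.3, -0.2, -1.4]
finger_gap: 0.0164
grasp_force: 107.6
```

Call:
move_arm:
  series: "-0.8 0 1.2 0 0.028 0; -1.6 0 2.4 0 0.056 0; -2.4 0 3.6 0 0.083 0; -3.2 0 4.9 0 0.111 0; -4 0 6 0 0.139 0"

```text
time: 39.85
position: [0.5285, -0.1786, 0.0469]
tool_rot: [-179.9, -24.3, -6.2]
contact_force: [-0.6, 0.0, -2.0]
finger_gap: 0.0163
grasp_force: 107.6
```

Call:
move_arm:
  series: "3 0 -8.6 0 0 0; 6 0 -17 0 0 0; 9 0 -25.7 0 0 0; 12 0 -34 0 0 0; 15 0 -43 0 0 0"

```text
time: 40.35
position: [0.5252, -0.1786, 0.0944]
tool_rot: [-180.0, -24.5, -6.1]
contact_force: [-0.2, 0.8, -2.2]
finger_gap: 0.0168
grasp_force: 107.6
```

Call:
move_arm:
  series: "3.4 0 -8.5 0 0 0; 6.8 0 -17 0 0 0; 10 0 -25.7 0 0 0; 13.5 0 -34 0 0 0; 17 0 -43 0 0 0"

```text
time: 40.85
position: [0.5221, -0.178, 0.1396]
tool_rot: [-179.9, -24.4, -6.2]
contact_force: [0.7, -0.3, -1.6]
finger_gap: 0.0169
grasp_force: 107.6
```

Run:
```python
from h import *
o=lip();print(o['position'],o['tool_rot'],o['joint_positions'].round(1))
f=cam('wrist');cv2.imwrite('pics/w12.png',f['frame']);ballpos(f);print('as in scoop');ballpos(f,.10)
```

```text
t 40.85 lip trough [-0.0311 -0.0567  0.135 ] pitch 24.4 F [ 0.7 -0.3 -1.6] gap 0.0169
[ 0.52211737 -0.17799034  0.13961041] [-179.94488881  -24.37395564   -6.17955676] [-30.8  -1.3 -37.5  31.4  10.  157.3]
ball px [190.0, 170.0, 11.0] trough [0.038 0.023] r 0.011
ball px [214.0, 174.0, 12.0] trough [0.012 0.027] r 0.0116
ball px [170.0, 168.0, 17.0] trough [0.058 0.02 ] r 0.0178
ball px [176.0, 110.0, 14.0] trough [ 0.057 -0.043] r 0.0151
ball px [216.0, 204.0, 14.0] trough [0.011 0.055] r 0.0134
as in scoop
ball px [212.0, 80.0, 21.0] trough [ 0.005 -0.031] r 0.0163
ball px [216.0, 122.0, 22.0] trough [-0.001  0.003] r 0.0162
ball px [170.0, 168.0, 17.0] trough [0.032 0.036] r 0.0126
ball px [176.0, 110.0, 14.0] trough [ 0.031 -0.008] r 0.0107
ball px [216.0, 204.0, 14.0] trough [-0.001  0.061] r 0.0095
```

Run:
```python
from h import *
L=lambda z,p,x=.635,y=.146,yaw=15:sc(.042,[x,y,z],yaw,p)
for a in((.25,22),(.2,0),(.15,-21),(.118,-42)):print(np.round(L(*a),3))
plan([(.522,-.17,.215,-6,24,1),(.535,-.02,.225,5,23,1),(*L(.245,22),1),(*L(.195,0),1),(*L(.15,-21),1),(*L(.12,-42),1)])
print('back');plan([(*L(.16,-20),1),(*L(.20,0),1),(.535,-.02,.225,0,-15,1)],start=L(.12,-42))
```

```text
[ 0.497  0.108  0.261 15.    22.   ]
[ 0.511  0.112  0.264 15.     0.   ]
[  0.541   0.12    0.256  15.    -21.   ]
[  0.584   0.132   0.252  15.    -42.   ]
()  5.7 -1.7 -13.5 0 -0.002 0; 11.3 -3.4 -27.1 0.001 -0.004 -0.001; 17 -5.1 -40.6 0.001 -0.006 -0.001; 22.7 -6.8 -54.1 0.001 -0.008 -0.002; 28.4 -8.4 -67.7 0.001 -0.01 -0.002
()  0.3 -30.1 -2.1 0.015 -0.003 -0.035; 0.6 -60.2 -4.1 0.031 -0.007 -0.071; 0.9 -90.3 -6.2 0.046 -0.01 -0.106; 1.2 -120.5 -8.2 0.062 -0.014 -0.141; 1.5 -150.6 -10.3 0.077 -0.017 -0.176
()  -2.6 -26.2 -7.7 0.013 -0.004 -0.032; -5.2 -52.5 -15.5 0.027 -0.007 -0.065; -7.8 -78.7 -23.2 0.04 -0.011 -0.097; -10.4 -105 -30.9 0.053 -0.014 -0.129; -13 -131.2 -38.7 0.067 -0.018 -0.162
()  2.9 0 0.5 0 -0.077 0; 5.8 0 1.1 0 -0.153 0; 8.7 0 1.6 0 -0.23 0; 11.6 0 2.1 0 -0.307 0; 14.4 0 2.7 0 -0.384 0
()  6.3 0 0.6 0 -0.073 0; 12.5 0 1.2 0 -0.146 0; 18.8 0 1.8 0 -0.22 0; 25.1 0 2.4 0 -0.293 0; 31.4 0 2.9 0 -0.366 0
()  8.4 0 -2.8 0 -0.073 0; 16.8 0 -5.6 0 -0.147 0; 25.2 0 -8.4 0 -0.22 0; 33.6 0 -11.2 0 -0.293 0; 42.1 0 -13.9 0 -0.367 0
back
()  -8.2 0 4.6 0 0.077 0; -16.5 0 9.3 0 0.154 0; -24.7 0 13.9 0 0.23 0; -32.9 0 18.6 0 0.307 0; -41.2 0 23.2 0 0.384 0
()  -5.5 0 2.1 0 0.07 0; -11 0 4.2 0 0.14 0; -16.6 0 6.2 0 0.209 0; -22.1 0 8.3 0 0.279 0; -27.6 0 10.4 0 0.349 0
()  -2.1 26.8 7.7 0.007 -0.052 0.052; -4.2 53.6 15.4 0.014 -0.104 0.104; -6.3 80.4 23.1 0.021 -0.156 0.156; -8.4 107.2 30.8 0.027 -0.208 0.208; -10.5 134 38.5 0.034 -0.26 0.26
```

Call:
move_arm:
  series: "5 -1 -10 0 0 0; 10 -3 -25 0 0 0; 17 -5 -42 0 0 0; 23 -7 -58 0 0 0; 28 -8 -68 0 -0.01 0"

```text
time: 41.4
position: [0.5206, -0.1697, 0.214]
tool_rot: [-180.0, -23.9, -6.2]
contact_force: [0.8, 0.0, -2.2]
finger_gap: 0.0166
grasp_force: 107.6
```

Call:
move_arm:
  series: "0 -10 -1 0.005 0 -0.01; 0 -35 -3 0.02 -0.005 -0.04; 1 -70 -5 0.035 -0.008 -0.08; 1 -110 -7 0.055 -0.012 -0.13; 1.5 -150 -10 0.077 -0.017 -0.176"

```text
time: 41.9
position: [0.5328, -0.0184, 0.2211]
tool_rot: [-179.8, -22.7, 4.9]
contact_force: [-0.0, 0.3, -1.4]
finger_gap: 0.0168
grasp_force: 107.7
```

Call:
move_arm:
  series: "-4 -40 -12 0.02 -0.005 -0.05; -8 -75 -23 0.04 -0.01 -0.09; -11 -105 -31 0.053 -0.014 -0.13; -12 -123 -36 0.062 -0.016 -0.15; -13 -131 -39 0.067 -0.018 -0.162"

```text
time: 42.4
position: [0.4946, 0.1097, 0.253]
tool_rot: [-179.8, -21.8, 15.0]
contact_force: [-0.2, -0.0, -1.1]
finger_gap: 0.0163
grasp_force: 107.9
```

Call:
move_arm:
  series: "3 0 0.5 0 -0.077 0; 6 0 1 0 -0.153 0; 9 0 1.6 0 -0.23 0; 12 0 2 0 -0.307 0; 14 0 3 0 -0.384 0"

```text
time: 42.9
position: [0.51, 0.1112, 0.2557]
tool_rot: [-179.9, 0.3, 14.9]
contact_force: [1.3, -0.0, -2.2]
finger_gap: 0.0173
grasp_force: 107.8
```

Call:
move_arm:
  series: "6 0 0.6 0 -0.073 0; 12.5 0 1 0 -0.146 0; 19 0 2 0 -0.22 0; 25 0 2 0 -0.293 0; 31 0 3 0 -0.366 0"

```text
time: 43.4
position: [0.5405, 0.1192, 0.2522]
tool_rot: [-179.9, 21.2, 14.9]
contact_force: [0.5, 0.5, -1.7]
finger_gap: 0.0168
grasp_force: 107.7
```

Call:
move_arm:
  series: "8 0 -3 0 -0.073 0; 17 0 -6 0 -0.147 0; 25 0 -8 0 -0.22 0; 34 0 -11 0 -0.293 0; 42 0 -14 0 -0.367 0"

```text
time: 43.9
position: [0.5835, 0.1306, 0.2495]
tool_rot: [-179.8, 42.2, 15.0]
contact_force: [-0.1, 0.0, -1.3]
finger_gap: 0.0164
grasp_force: 107.8
```

Run:
```python
from h import *
o=lip();print(o['position'],o['tool_rot'],o['joint_positions'].round(1))
f=cam('wrist');cv2.imwrite('pics/w13.png',f['frame'])
g=cam('scene');cv2.imwrite('pics/s13.png',g['frame'])
```

```text
t 43.9 lip trough [0.3016 0.0097 0.1158] pitch -42.2 F [-0.1  0.  -1.3] gap 0.0164
[0.58354181 0.13063718 0.24950008] [-179.83124012   42.21718791   14.9627721 ] [  8.5  43.4  31.6 120.2  -4.2 175.2]
```

Call:
move_arm:
  series: "-8 0 5 0 0.077 0; -16 0 9 0 0.154 0; -25 0 14 0 0.23 0; -33 0 19 0 0.307 0; -41 0 23 0 0.384 0"

```text
time: 44.5
position: [0.5375, 0.1186, 0.262]
tool_rot: [-179.9, 19.8, 14.9]
contact_force: [1.1, -0.8, -0.7]
finger_gap: 0.0167
grasp_force: 107.8
```

Call:
move_arm:
  series: "-5.5 0 2 0 0.07 0; -11 0 4 0 0.14 0; -16.5 0 6 0 0.209 0; -22 0 8 0 0.279 0; -28 0 10 0 0.349 0"

```text
time: 45.0
position: [0.5084, 0.1109, 0.2622]
tool_rot: [-179.9, -0.2, 14.9]
contact_force: [-0.0, -0.6, -1.5]
finger_gap: 0.017
grasp_force: 107.8
```

```bash
cat >> h.py <<'E'
def white(f,amin=15,world=.017):
    H,s,V=cv2.split(cv2.cvtColor(f['frame'],cv2.COLOR_BGR2HSV))
    return [(int(b[0]),*map(float,b[1:3]),onz(f,b[1],b[2],world).round(3)[:2].tolist()) for b in blobs((s<60)&(V>150),amin)]
E
python3 - <<'E'
from h import *
o=lip()
f=cam('wrist');cv2.imwrite('pics/w14.png',f['frame'])
print([w for w in white(f,30,.065)])
g=cam('side');print('side',[w for w in white(g,8) if 230<w[1]<320 and 120<w[2]<290]);cv2.imwrite('pics/d14.png',g['frame'])
S=cam('scene');print('scene',[w for w in white(S,8) if 170<w[1]<350 and 160<w[2]<290]);cv2.imwrite('pics/s14.png',S['frame'])
E
```

```text
t 45.0 lip trough [0.3012 0.011  0.1991] pitch 0.2 F [-0.  -0.6 -1.5] gap 0.017
[(3370, 126.2, 33.6, [0.628, 0.308]), (165, 435.1, 11.5, [0.767, -0.052]), (11277, 272.3, 76.5, [0.612, 0.123]), (11166, 446.5, 142.8, [0.606, -0.12]), (187, 132.0, 94.8, [0.555, 0.281]), (161, 317.6, 154.4, [0.539, 0.048]), (183, 206.6, 155.1, [0.504, 0.174]), (3330, 58.6, 285.5, [0.226, 0.389]), (45, 377.1, 254.6, [0.43, -0.08]), (33, 285.1, 266.9, [0.383, 0.042])]
side [(88, 261.9, 130.9, [0.661, 0.426]), (44, 288.2, 153.0, [0.734, 0.261]), (2719, 278.3, 236.5, [0.615, -0.149])]
scene [(1816, 216.1, 190.7, [0.606, -0.197]), (24, 236.2, 175.0, [0.507, -0.23]), (136, 285.0, 190.8, [0.443, -0.066]), (9, 299.6, 188.8, [0.401, -0.046]), (13, 196.1, 220.8, [0.727, -0.112])]
```

Run:
```python
from h import *
f=cam('wrist')
H,s,V=cv2.split(cv2.cvtColor(f['frame'],cv2.COLOR_BGR2HSV))
c=[proj(f,T(*q,.003)).round().tolist() for q in((.075,.07),(.075,-.07),(-.075,.07),(-.075,-.07))];print(c)
a=f['frame'][40:260,340:512]
f2=dict(f);ballpos(f)
p=[proj(f,T(x,y,.017)) for x,y in((.06,.016),(.058,-.014),(.058,-.046),(.027,.049),(.027,.018),(.025,-.046))];print(np.round(p))
print(white(f,20,.017))
for nm,g in(('d',cam('side')),('w',f)):
    print(nm)
    gg=cv2.resize(cv2.cvtColor(g['frame'],cv2.COLOR_BGR2GRAY),None,fx=3,fy=3,interpolation=2) if nm=='d' else None
    if nm=='d':
        cc=cv2.HoughCircles(gg[600:850,720:930],cv2.HOUGH_GRADIENT,1,22,param1=80,param2=14,minRadius=11,maxRadius=18)
        for q in cc[0]:
            u,v=(q[0]+720)/3,(q[1]+600)/3;d=onz(g,u,v,.017)-TO;A=np.radians(TA)
            print(np.round([d[0]*np.cos(A)+d[1]*np.sin(A),-d[0]*np.sin(A)+d[1]*np.cos(A)],3),q[2],g['frame'][int(v),int(u)])
```

```text
[[388.0, 161.0], [423.0, 76.0], [456.0, 195.0], [487.0, 120.0]]
ball px [422.0, 162.0, 11.0] trough [0.029 0.05 ] r 0.0172
ball px [428.0, 146.0, 9.0] trough [0.029 0.022] r 0.0147
ball px [408.0, 88.0, 12.0] trough [ 0.099 -0.038] r 0.0179
[[415. 133.]
 [424. 115.]
 [431.  95.]
 [423. 162.]
 [431. 143.]
 [447. 106.]]
[(3205, 125.3, 33.4, [0.632, 0.333]), (153, 435.8, 10.6, [0.793, -0.079]), (11267, 272.3, 76.6, [0.613, 0.122]), (11170, 446.8, 141.3, [0.61, -0.155]), (182, 131.4, 93.2, [0.551, 0.303]), (149, 318.4, 154.4, [0.531, 0.035]), (185, 206.4, 155.2, [0.491, 0.18]), (3376, 58.9, 285.0, [0.174, 0.425]), (47, 377.3, 252.9, [0.409, -0.109]), (33, 285.1, 266.9, [0.353, 0.028])]
d
[ 0.01  -0.054] 16.3 [126 138 145]
[0.033 0.046] 11.4 [165 182 190]
w
```

Run:
```python
from h import *
y=.021;S=lambda x,p,z:sc(.042,T(x,y,z),TA,p)
print(np.round(S(.005,-12,.09),3))
plan([(.50,-.02,.26,30,0,1),(.53,-.16,.24,58,-5,1),(*S(.005,-12,.09),1),(*S(.005,-12,.012),1)])
```

```text
[  0.58   -0.261   0.179  83.9   -12.   ]
()  -8.6 24.9 0.4 0 0 -0.053; -17.1 49.7 0.7 -0.001 0.001 -0.106; -25.7 74.6 1.1 -0.001 0.001 -0.158; -34.2 99.4 1.5 -0.002 0.001 -0.211; -42.8 124.3 1.9 -0.002 0.001 -0.264
()  -8.8 27.3 4 -0.004 -0.017 -0.098; -17.6 54.5 8 -0.009 -0.034 -0.195; -26.4 81.8 12 -0.013 -0.051 -0.293; -35.2 109 16 -0.017 -0.068 -0.391; -44 136.3 19.9 -0.022 -0.085 -0.488
()  -10.7 19.2 13.2 -0.013 -0.024 -0.09; -21.5 38.4 26.4 -0.027 -0.048 -0.179; -32.2 57.7 39.6 -0.04 -0.072 -0.269; -42.9 76.9 52.9 -0.053 -0.096 -0.358; -53.7 96.1 66.1 -0.066 -0.12 -0.448
()  3.2 0 15.3 0 0 0; 6.5 0 30.5 0 0 0; 9.7 0 45.8 0 0 0; 13 0 61 0 0 0; 16.2 0 76.3 0 0 0
```

Call:
move_arm:
  series: "-9 25 0 0 0 -0.053; -17 50 1 0 0 -0.106; -26 75 1 0 0 -0.158; -34 99 1 0 0 -0.211; -43 124 2 0 0 -0.264"

```text
time: 45.75
position: [0.5009, -0.0208, 0.2594]
tool_rot: [-179.9, 0.1, 30.2]
contact_force: [0.7, 0.4, -1.3]
finger_gap: 0.0169
grasp_force: 107.8
```

Call:
move_arm:
  series: "-9 27 4 -0.004 -0.017 -0.098; -18 54 8 -0.009 -0.034 -0.195; -26 82 12 -0.013 -0.051 -0.293; -35 109 16 -0.017 -0.068 -0.391; -44 136 20 -0.022 -0.085 -0.488"

```text
time: 46.25
position: [0.531, -0.1612, 0.2386]
tool_rot: [-179.8, 5.1, 58.2]
contact_force: [-0.2, -0.2, -0.8]
finger_gap: 0.0164
grasp_force: 107.8
```

Call:
move_arm:
  series: "-11 19 13 -0.013 -0.024 -0.09; -21 38 26 -0.027 -0.048 -0.179; -32 58 40 -0.04 -0.072 -0.269; -43 77 53 -0.053 -0.096 -0.358; -54 96 66 -0.066 -0.12 -0.448"

```text
time: 46.75
position: [0.5809, -0.2621, 0.1766]
tool_rot: [-179.8, 12.0, 84.2]
contact_force: [0.2, 0.6, -1.5]
finger_gap: 0.0171
grasp_force: 107.6
```

Run:
```python
from h import *
o=lip();print(o['position'],o['tool_rot'],o['joint_positions'].round(1))
f=cam('wrist');cv2.imwrite('pics/w15.png',cv2.resize(f['frame'][0:200,100:440],None,fx=2.3,fy=2.3,interpolation=2));ballpos(f)
for q in((.075,.07),(.075,-.07)):print(((proj(f,T(*q,.003))-[100,0])*2.3).round())
y=.021;S=lambda x,p,z:sc(.042,T(x,y,z),TA,p)
plan([(*S(.005,-12,.012),1)])
```

```text
t 46.75 lip trough [0.0042 0.021  0.0878] pitch -12.0 F [ 0.2  0.6 -1.5] gap 0.0171
[ 0.58092609 -0.2620723   0.17663264] [-179.77175048   11.97408879   84.19517369] [-24.9  17.   -7.6  61.7 -11.4  70.5]
ball px [336.0, 4.0, 15.0] trough [ 0.031 -0.05 ] r 0.0147
ball px [464.0, 202.0, 10.0] trough [-0.182 -0.256] r 0.014
[245. -88.]
[582. -76.]
()  3.6 -0.2 14.2 -0.001 0 0.001; 7.2 -0.3 28.5 -0.002 0.001 0.003; 10.9 -0.5 42.7 -0.002 0.001 0.004; 14.5 -0.6 57 -0.003 0.001 0.005; 18.1 -0.8 71.2 -0.004 0.002 0.006
```

View pics/w15.png

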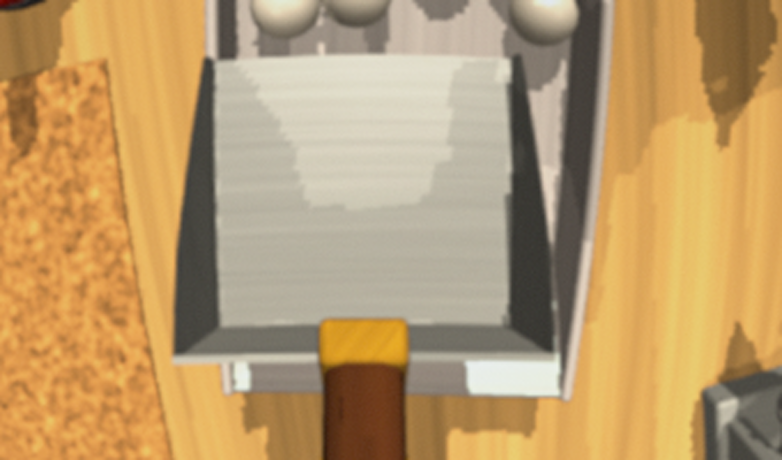

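Run:
```python
from h import *
f=cam('wrist');A=np.radians(TA)
def tr(u,v,z):
    d=onz(f,100+u/2.3,v/2.3,z)-TO;return np.round([d[0]*np.cos(A)+d[1]*np.sin(A),-d[0]*np.sin(A)+d[1]*np.cos(A)],3)
for n,u,v,z in(('Lrim out',206,30,.045),('Lrim in',219,30,.045),('Rrim out',614,30,.045),('Rrim in',602,30,.045),('R floor',572,60,.003),('L floor top',239,20,.003),('ballL',285,10,.017),('back rim',395,398,.045)):print(n,tr(u,v,z))
```

```text
Lrim out [0.017 0.077]
Lrim in [0.016 0.072]
Rrim out [ 0.021 -0.07 ]
Rrim in [ 0.021 -0.065]
R floor [ 0.01  -0.067]
L floor top [0.023 0.072]
ballL [0.025 0.052]
back rim [-0.131  0.007]
```

```bash
sed -i 's/^TO=np.array(\[[^]]*\])/TO=np.array([.6087,-.1587,0])/' h.py
python3 - <<'E'
from h import *
lip()
y=.0205;S=lambda x,p,z:sc(.042,T(x,y,z),TA,p)
plan([(*S(.006,-12,.014),1),(*S(.016,-12,.005),1),(*S(.022,-6,.005),1),(*S(.028,0,.005),1)])
E
```

```text
t 46.85 lip trough [0.0071 0.0187 0.0862] pitch -11.9 F [ 0.3  1.4 -2.1] gap 0.0168
()  2.8 -0.4 14.1 -0.001 0 0; 5.6 -0.7 28.3 -0.002 -0.001 0; 8.3 -1.1 42.4 -0.004 -0.001 0.001; 11.1 -1.5 56.5 -0.005 -0.001 0.001; 13.9 -1.9 70.7 -0.006 -0.002 0.001
()  2.3 0 1.3 0 0 0; 4.7 0 2.7 0 0 0; 7 0 4 0 0 0; 9.3 0 5.3 0 0 0; 11.7 0 6.7 0 0 0
()  0 0 2.5 0 0.021 0; 0 0 5 0 0.042 0; -0.1 0 7.5 0 0.063 0; -0.1 0 10.1 0 0.084 0; -0.1 0 12.6 0 0.105 0
()  0 0 2.6 0 0.021 0; 0 0 5.3 0 0.042 0; 0 0 7.9 0 0.063 0; 0 0 10.5 0 0.084 0; 0.1 0 13.2 0 0.105 0
```

Call:
move_arm:
  series: "3 0 14 0 0 0; 6 -1 28 0 0 0; 8 -1 42 0 0 0; 11 -1.5 56 0 0 0; 14 -2 71 0 0 0"

```text
time: 47.35
position: [0.5764, -0.261, 0.1041]
tool_rot: [-179.8, 11.9, 84.0]
contact_force: [0.3, 1.1, -1.4]
finger_gap: 0.0168
grasp_force: 108.0
```

Call:
move_arm:
  series: "2 0 1 0 0 0; 5 0 3 0 0 0; 7 0 4 0 0 0; 9 0 5 0 0 0; 12 0 6.5 0 0 0"

```text
time: 47.85
position: [0.5786, -0.2512, 0.0974]
tool_rot: [-179.9, 12.0, 84.0]
contact_force: [0.4, -0.7, -1.4]
finger_gap: 0.0163
grasp_force: 107.8
```

Run:
```python
from h import *
lip()
y=.0205;S=lambda x,p,z:sc(.042,T(x,y,z),TA,p)
plan([(*S(.022,-6,.004),1),(*S(.028,0,.004),1)])
```

```text
t 47.85 lip trough [0.0178 0.0208 0.0085] pitch -12.0 F [ 0.4 -0.7 -1.4] gap 0.0163
()  -0.2 0 3.5 0 0.021 0; -0.4 0.1 6.9 -0.001 0.042 0; -0.5 0.1 10.4 -0.001 0.062 0.001; -0.7 0.1 13.8 -0.001 0.083 0.001; -0.9 0.1 17.3 -0.002 0.104 0.001
()  0 0 2.6 0 0.021 0; 0 0 5.3 0 0.042 0; 0 0 7.9 0 0.063 0; 0 0 10.6 0 0.084 0; 0 0 13.2 0 0.105 0
```

Call:
move_arm:
  series: "0 0 3.5 0 0.021 0; 0 0 7 0 0.042 0; -0.5 0 10.5 0 0.062 0; -0.5 0 14 0 0.083 0; -1 0 17 0 0.104 0"

```text
time: 48.35
position: [0.5775, -0.2563, 0.0802]
tool_rot: [-179.8, 5.9, 83.9]
contact_force: [-1.4, -0.3, -0.2]
finger_gap: 0.0167
grasp_force: 108.3
```

Call:
move_arm:
  series: "0 0 3 0 0.021 0; 0 0 5 0 0.042 0; 0 0 8 0 0.063 0; 0 0 10.5 0 0.084 0; 0 0 14 0 0.105 0"

```text
time: 48.85
position: [0.5774, -0.2578, 0.0669]
tool_rot: [-179.8, -0.1, 83.9]
contact_force: [-4.5, -2.8, 16.0]
finger_gap: 0.0169
grasp_force: 110.4
```

Call:
move_arm:
  series: "4 0 0 0 0 0;8 0 0.5 0 0 0;12 0 0.5 0 0 0;16 0 0.5 0 0 0;20 0 0.5 0 0 0"

```text
time: 49.35
position: [0.5807, -0.2389, 0.0674]
tool_rot: [-180.0, 0.1, 83.9]
contact_force: [-0.6, -3.8, 5.9]
finger_gap: 0.0165
grasp_force: 108.9
```

Call:
move_arm:
  series: "4 0 0 0 0 0;8 0 0 0 0 0;12 0 0 0 0 0;15 0 0 0 0 0;18 0 0 0 0 0"

```text
time: 49.85
position: [0.5826, -0.221, 0.0674]
tool_rot: [-180.0, 0.1, 83.9]
contact_force: [-0.3, -3.7, 4.7]
finger_gap: 0.0168
grasp_force: 108.9
```

Run:
```python
from h import *
lip()
f=cam('wrist');ballpos(f,.019)
```

```text
t 49.85 lip trough [0.0641 0.0198 0.0036] pitch -0.1 F [-0.3 -3.7  4.7] gap 0.0168
ball px [360.0, 30.0, 18.0] trough [ 0.061 -0.047] r 0.0129
ball px [236.0, 38.0, 21.0] trough [0.052 0.033] r 0.014
ball px [370.0, 70.0, 22.0] trough [ 0.035 -0.054] r 0.0154
ball px [314.0, 4.0, 24.0] trough [ 0.077 -0.016] r 0.0167
ball px [312.0, 32.0, 26.0] trough [ 0.058 -0.015] r 0.0172
ball px [270.0, 6.0, 25.0] trough [0.075 0.012] r 0.0166
ball px [204.0, 8.0, 24.0] trough [0.074 0.054] r 0.0165
```

Call:
move_arm:
  series: "1 0 0 0 0 0;3 0 0 0 0 0;4 0 0 0 0 0;6 0 0 0 0 0;7 0 0 0 0 0"

```text
time: 50.4
position: [0.5834, -0.2141, 0.0674]
tool_rot: [-180.0, 0.1, 83.9]
contact_force: [-0.5, -3.7, 5.7]
finger_gap: 0.0165
grasp_force: 108.8
```

Call:
move_arm:
  series: "1 0 0 0 0 0;2 0 0 0 0 0;3 0 0 0 0 0;4 0 0 0 0 0;4 0 0 0 0 0"

```text
time: 50.9
position: [0.5838, -0.2103, 0.0674]
tool_rot: [-180.0, 0.1, 83.9]
contact_force: [-1.0, -4.8, 5.8]
finger_gap: 0.0165
grasp_force: 108.9
```

Run:
```python
from h import *
lip()
f=cam('wrist');cv2.imwrite('pics/w16.png',f['frame']);ballpos(f,.019)
for q in((.075,.02,.005),(.075,.07,.005),(.075,-.07,.005)):print(proj(f,T(*q)))
```

```text
t 50.9 lip trough [0.0749 0.0198 0.0036] pitch -0.1 F [-1.  -4.8  5.8] gap 0.0165
ball px [360.0, 46.0, 22.0] trough [ 0.062 -0.047] r 0.0153
ball px [208.0, 22.0, 21.0] trough [0.074 0.051] r 0.0143
ball px [262.0, 24.0, 23.0] trough [0.073 0.017] r 0.0153
ball px [368.0, 88.0, 21.0] trough [ 0.034 -0.053] r 0.0144
ball px [304.0, 26.0, 23.0] trough [ 0.072 -0.01 ] r 0.0155
ball px [234.0, 54.0, 21.0] trough [0.053 0.034] r 0.0135
ball px [300.0, 54.0, 19.0] trough [ 0.053 -0.007] r 0.0123
[257.22773156  25.22841732]
[184.60324565  28.37047697]
[383.18814517  34.46925743]
```

Call:
move_arm:
  series: "1 0 0 0 0 0;2 0 0 0 0 0;3 0 0 0 0 0;4 0 0 0 0 0;4 0 0 0 0 0"

```text
time: 51.45
position: [0.5838, -0.2094, 0.0682]
tool_rot: [-180.0, 0.5, 83.8]
contact_force: [-4.0, -11.7, 7.7]
finger_gap: 0.0165
grasp_force: 109.2
```

Run:
```python
from h import *
lip()
f=cam('wrist');ballpos(f,.019)
x=.080;B=lambda p,z,xx:sc(-.042,T(xx,.0198,z),TA,p)
# keep lip following slope: pivot at back, then advance
for p in(4,8):print(np.round(sc(.042,T(.08,.0198,.01),TA,p),4))
```

```text
t 51.45 lip trough [0.0753 0.0197 0.0035] pitch -0.5 F [ -4.  -11.7   7.7] gap 0.0165
ball px [306.0, 24.0, 21.0] trough [ 0.073 -0.011] r 0.0141
ball px [358.0, 48.0, 21.0] trough [ 0.06  -0.046] r 0.0145
ball px [208.0, 24.0, 21.0] trough [0.074 0.051] r 0.0143
ball px [366.0, 90.0, 21.0] trough [ 0.033 -0.052] r 0.0144
ball px [236.0, 54.0, 22.0] trough [0.053 0.033] r 0.0146
ball px [262.0, 20.0, 19.0] trough [0.075 0.016] r 0.0127
[ 5.839e-01 -2.095e-01  6.430e-02  8.390e+01  4.000e+00]
[ 5.835e-01 -2.129e-01  5.490e-02  8.390e+01  8.000e+00]
```

Run:
```python
from h import *
B=lambda p,z,xx:sc(-.042,T(xx,.0195,z),TA,p)
plan([(*B(0,.003,-.0087),1),(*B(7,.0035,-.005),1),(*B(15,.004,-.006),1),(*B(23,.006,-.006),1),(*B(23,.12,-.012),2)],start=B(0,.003,-.0087))
```

```text
()  0 0 0 0 0 0; 0 0 0 0 0 0; 0 0 0 0 0 0; 0 0 0 0 0 0; 0 0 0 0 0 0
()  -0.7 0 1.1 0 0.024 0; -1.5 0 2.2 0 0.049 0; -2.2 0 3.3 0 0.073 0; -3 0 4.4 0 0.098 0; -3.7 0 5.5 0 0.122 0
()  -1.9 0 1.2 0 0.028 0; -3.7 0 2.5 0 0.056 0; -5.6 0 3.7 0 0.084 0; -7.5 0 5 0 0.112 0; -9.3 0 6.2 0 0.14 0
()  -1.6 0 1 0 0.028 0; -3.2 0 2 0 0.056 0; -4.7 0 3 0 0.084 0; -6.3 0 4 0 0.112 0; -7.9 0 5 0 0.139 0
()  3.9 0 -10.7 0 0 0; 7.8 0 -21.5 0 0 0; 11.7 0 -32.2 0 0 0; 15.6 0 -42.9 0 0 0; 19.5 0 -53.7 0 0 0
()  3.9 0 -10.7 0 0 0; 7.8 0 -21.4 0 0 0; 11.7 0 -32.2 0 0 0; 15.6 0 -42.9 0 0 0; 19.5 0 -53.6 0 0 0
```

Call:
move_arm:
  series: "-0.5 0 1 0 0.024 0; -1.5 0 2 0 0.049 0; -2.5 0 3 0 0.073 0; -4 0 4 0 0.098 0; -5.5 0 5 0 0.122 0"

```text
time: 52.0
position: [0.583, -0.2101, 0.0611]
tool_rot: [-179.9, -7.1, 83.9]
contact_force: [1.5, -2.4, 2.6]
finger_gap: 0.0165
grasp_force: 108.6
```

Call:
move_arm:
  series: "-1.9 0 1 0 0.028 0; -3.7 0 2 0 0.056 0; -5.6 0 3.5 0 0.084 0; -7.5 0 5 0 0.112 0; -9.3 0 6 0 0.14 0"

```text
time: 52.5
position: [0.5805, -0.2174, 0.0529]
tool_rot: [-179.7, -15.3, 83.9]
contact_force: [1.1, 0.4, -0.6]
finger_gap: 0.0167
grasp_force: 108.2
```

Call:
move_arm:
  series: "-1.6 0 1 0 0.028 0; -3.2 0 2 0 0.056 0; -4.7 0 3 0 0.084 0; -6.3 0 4 0 0.112 0; -8 0 5 0 0.139 0"

```text
time: 53.0
position: [0.58, -0.2247, 0.0461]
tool_rot: [-179.7, -23.1, 83.8]
contact_force: [0.2, -0.1, -2.5]
finger_gap: 0.0163
grasp_force: 107.8
```

Run:
```python
from h import *
lip()
f=cam('wrist');ballpos(f,.025);cv2.imwrite('pics/w17.png',f['frame'])
```

```text
t 53.0 lip trough [0.0749 0.0221 0.0385] pitch 23.1 F [ 0.2 -0.1 -2.5] gap 0.0163
ball px [304.0, 86.0, 22.0] trough [ 0.034 -0.009] r 0.0152
ball px [210.0, 86.0, 20.0] trough [0.035 0.054] r 0.0138
ball px [234.0, 122.0, 20.0] trough [0.009 0.037] r 0.013
ball px [350.0, 62.0, 19.0] trough [ 0.056 -0.043] r 0.0141
ball px [260.0, 86.0, 20.0] trough [0.034 0.02 ] r 0.0138
ball px [360.0, 88.0, 24.0] trough [ 0.035 -0.049] r 0.017
ball px [356.0, 130.0, 16.0] trough [ 0.005 -0.043] r 0.0112
```

Call:
move_arm:
  series: "3 0 -9 0 0 0; 7 0 -20 0 0 0; 11 0 -31 0 0 0; 15 0 -42 0 0 0; 19 0 -53 0 0 0"

```text
time: 53.55
position: [0.5808, -0.2279, 0.1048]
tool_rot: [-179.9, -23.0, 83.9]
contact_force: [-0.1, -0.1, -2.3]
finger_gap: 0.0162
grasp_force: 107.7
```

Call:
move_arm:
  series: "4 0 -11 0 0 0; 8 0 -21 0 0 0; 12 0 -32 0 0 0; 16 0 -43 0 0 0; 19 0 -53 0 0 0"

```text
time: 54.05
position: [0.5802, -0.2311, 0.1602]
tool_rot: [-179.8, -23.0, 83.9]
contact_force: [-0.1, 0.4, -3.2]
finger_gap: 0.0169
grasp_force: 107.7
```

Run:
```python
from h import *
o=lip();print(o['position'],o['tool_rot'])
f=cam('wrist');ballpos(f,.12);print('floor');ballpos(f,.017);cv2.imwrite('pics/w18.png',f['frame'])
L=lambda z,p,x=.635,y=.146,yaw=15:sc(.042,[x,y,z],yaw,p)
plan([(.545,-.19,.235,60,24,1),(.51,-.09,.25,42,24,1),(.50,.02,.255,26,23,1),(*L(.245,22),1)])
```

```text
t 54.05 lip trough [0.0685 0.0212 0.1522] pitch 23.0 F [-0.1  0.4 -3.2] gap 0.0169
[ 0.58024836 -0.23111643  0.16019006] [-179.79521945  -23.01834342   83.85365771]
ball px [234.0, 122.0, 20.0] trough [0.008 0.038] r 0.0144
ball px [210.0, 86.0, 20.0] trough [0.038 0.057] r 0.0152
ball px [306.0, 86.0, 21.0] trough [ 0.037 -0.014] r 0.0158
ball px [260.0, 86.0, 21.0] trough [0.036 0.019] r 0.0158
ball px [484.0, 312.0, 13.0] trough [-0.147 -0.176] r 0.0131
ball px [478.0, 284.0, 14.0] trough [-0.121 -0.166] r 0.0129
ball px [474.0, 258.0, 12.0] trough [-0.097 -0.159] r 0.0115
floor
ball px [474.0, 258.0, 12.0] trough [-0.117 -0.25 ] r 0.0173
()  12.6 -8.1 -10.5 -0.033 0.004 0.077; 25.3 -16.2 -21 -0.067 0.007 0.153; 37.9 -24.3 -31.4 -0.1 0.011 0.23; 50.6 -32.4 -41.9 -0.133 0.015 0.306; 63.2 -40.5 -52.4 -0.167 0.018 0.383
()  13.9 -16.1 2.9 -0.025 0 0.057; 27.7 -32.1 5.8 -0.051 0 0.115; 41.6 -48.2 8.6 -0.076 0 0.172; 55.4 -64.2 11.5 -0.102 0 0.229; 69.3 -80.3 14.4 -0.127 0 0.287
()  12.5 -17.7 4.5 -0.022 -0.003 0.051; 25 -35.4 8.9 -0.045 -0.007 0.102; 37.5 -53.1 13.4 -0.067 -0.01 0.154; 49.9 -70.8 17.9 -0.089 -0.014 0.205; 62.4 -88.4 22.4 -0.112 -0.017 0.256
()  6.6 -16.2 2.7 -0.015 -0.003 0.035; 13.2 -32.4 5.4 -0.029 -0.007 0.071; 19.9 -48.6 8 -0.044 -0.01 0.106; 26.5 -64.8 10.7 -0.059 -0.014 0.142; 33.1 -81 13.4 -0.073 -0.017 0.177
```

Call:
move_arm:
  series: "6 -4 -6 -0.017 0.002 0.04; 20 -13 -17 -0.053 0.006 0.12; 35 -22 -29 -0.09 0.01 0.21; 50 -32 -41 -0.13 0.015 0.3; 63 -40 -52 -0.167 0.018 0.383"

```text
time: 54.6
position: [0.5438, -0.189, 0.2323]
tool_rot: [-179.7, -24.0, 59.6]
contact_force: [-0.1, 0.4, -1.9]
finger_gap: 0.0165
grasp_force: 107.9
```

Call:
move_arm:
  series: "14 -16 3 -0.025 0 0.057; 28 -32 6 -0.051 0 0.115; 42 -48 9 -0.076 0 0.172; 55 -64 11 -0.102 0 0.229; 69 -80 14 -0.127 0 0.287"

```text
time: 55.1
position: [0.5086, -0.089, 0.247]
tool_rot: [-179.7, -23.9, 41.7]
contact_force: [0.6, 0.1, -2.7]
finger_gap: 0.0168
grasp_force: 107.9
```

Call:
move_arm:
  series: "12 -18 4 -0.022 -0.003 0.051; 25 -35 9 -0.045 -0.007 0.102; 37 -53 13 -0.067 -0.01 0.154; 50 -71 18 -0.089 -0.014 0.205; 62 -88 22 -0.112 -0.017 0.256"

```text
time: 55.6
position: [0.4981, 0.0206, 0.252]
tool_rot: [-179.7, -22.8, 25.7]
contact_force: [0.4, -0.5, -3.1]
finger_gap: 0.0171
grasp_force: 107.9
```

Call:
move_arm:
  series: "7 -18 3 -0.015 -0.003 0.035; 15 -38 6 -0.03 -0.007 0.08; 23 -57 9 -0.05 -0.01 0.12; 29 -71 12 -0.065 -0.014 0.155; 33 -81 13 -0.073 -0.017 0.177"

```text
time: 56.1
position: [0.4941, 0.1092, 0.2527]
tool_rot: [-179.7, -21.7, 15.0]
contact_force: [-0.2, -0.6, -2.3]
finger_gap: 0.0168
grasp_force: 107.9
```

Run:
```python
from h import *
o=lip();print(o['position'],o['tool_rot'])
f=cam('wrist');ballpos(f,.25);cv2.imwrite('pics/w19.png',f['frame'])
L=lambda z,p,x=.635,y=.146,yaw=15:sc(.042,[x,y,z],yaw,p)
plan([(*L(.195,0),1),(*L(.15,-21),1),(*L(.12,-42),1)])
```

```text
t 56.1 lip trough [0.3064 0.009  0.2414] pitch 21.7 F [-0.2 -0.6 -2.3] gap 0.0168
[0.49407309 0.10918066 0.25269487] [-179.7305239   -21.70955163   14.96525439]
ball px [304.0, 100.0, 21.0] trough [0.26  0.055] r 0.0128
ball px [262.0, 90.0, 21.0] trough [0.286 0.058] r 0.0128
ball px [210.0, 86.0, 22.0] trough [0.315 0.067] r 0.0135
ball px [234.0, 122.0, 20.0] trough [0.293 0.083] r 0.0116
ball px [428.0, 148.0, 16.0] trough [0.175 0.051] r 0.0109
()  3.4 0.5 0.2 -0.001 -0.076 0; 6.9 1 0.4 -0.002 -0.152 0; 10.3 1.5 0.5 -0.004 -0.228 0.001; 13.8 2 0.7 -0.005 -0.304 0.001; 17.2 2.5 0.9 -0.006 -0.38 0.001
()  6.3 0 0.6 0 -0.073 0; 12.5 0 1.2 0 -0.146 0; 18.8 0 1.8 0 -0.22 0; 25.1 0 2.4 0 -0.293 0; 31.3 0 3 0 -0.366 0
()  8.4 0 -2.8 0 -0.073 0; 16.8 0 -5.6 0 -0.147 0; 25.3 0 -8.4 0 -0.22 0; 33.7 0 -11.2 0 -0.293 0; 42.1 0 -14 0 -0.367 0
```

Call:
move_arm:
  series: "3.5 0.5 0 0 -0.076 0; 7 1 0 0 -0.152 0; 10 1 0.5 0 -0.228 0; 14 1 0.5 0 -0.304 0; 17 1 1 0 -0.38 0"

```text
time: 56.65
position: [0.5117, 0.1108, 0.2594]
tool_rot: [-179.8, 0.1, 15.0]
contact_force: [-0.9, -0.4, -3.5]
finger_gap: 0.0168
grasp_force: 107.8
```

Call:
move_arm:
  series: "6 0 0.6 0 -0.073 0; 12.5 0 1 0 -0.146 0; 19 0 2 0 -0.22 0; 25 0 2 0 -0.293 0; 31 0 3 0 -0.366 0"

```text
time: 57.15
position: [0.5424, 0.1189, 0.2563]
tool_rot: [-179.8, 21.0, 15.1]
contact_force: [1.1, -0.3, -1.3]
finger_gap: 0.0165
grasp_force: 108.0
```

Call:
move_arm:
  series: "8 0 -3 0 -0.073 0; 17 0 -6 0 -0.147 0; 25 0 -8 0 -0.22 0; 34 0 -11 0 -0.293 0; 42 0 -14 0 -0.367 0"

```text
time: 57.65
position: [0.5855, 0.1304, 0.2542]
tool_rot: [-179.7, 41.9, 15.2]
contact_force: [-0.1, -1.1, -1.2]
finger_gap: 0.0169
grasp_force: 108.0
```

Call:
move_arm:
  series: "0 0 0 0 0 0;-8 0 5 0 0.077 0; -16 0 9 0 0.154 0; -25 0 14 0 0.23 0; -33 0 19 0 0.307 0"

```text
time: 58.15
position: [0.5482, 0.1205, 0.2634]
tool_rot: [-179.8, 23.9, 15.1]
contact_force: [0.1, -0.8, -1.5]
finger_gap: 0.0168
grasp_force: 108.1
```

Call:
move_arm:
  series: "-6 0 3 0 0.077 0;-12 0 5 0 0.15 0; -18 0 7 0 0.22 0; -28 0 10 0 0.32 0; -37 0 14 0 0.426 0"

```text
time: 58.65
position: [0.51, 0.1103, 0.2661]
tool_rot: [-179.8, -0.5, 15.0]
contact_force: [-0.2, -1.0, -0.4]
finger_gap: 0.0166
grasp_force: 108.1
```

Run:
```python
from h import *
o=lip();print(o['position'],o['tool_rot'])
f=cam('wrist');ballpos(f,.2);cv2.imwrite('pics/w20.png',f['frame'])
y=-.019;S=lambda x,p,z:sc(.042,T(x,y,z),TA,p)
plan([(.50,-.02,.26,30,0,1),(.54,-.16,.24,58,-5,1),(*S(.000,-12,.09),1)])
```

```text
t 58.65 lip trough [0.3043 0.0061 0.2038] pitch 0.5 F [-0.2 -1.  -0.4] gap 0.0166
[0.50996563 0.11029089 0.26609923] [-179.84216567   -0.53046615   15.0416269 ]
ball px [438.0, 96.0, 19.0] trough [ 0.159 -0.006] r 0.016
ball px [328.0, 6.0, 12.0] trough [ 0.265 -0.028] r 0.0095
()  -7.2 24.9 0.8 -0.001 -0.001 -0.052; -14.3 49.8 1.6 -0.001 -0.002 -0.104; -21.5 74.7 2.3 -0.002 -0.003 -0.157; -28.6 99.6 3.1 -0.002 -0.004 -0.209; -35.8 124.5 3.9 -0.003 -0.004 -0.261
()  -7.1 28.2 4 -0.004 -0.017 -0.098; -14.1 56.5 8 -0.009 -0.034 -0.195; -21.2 84.7 12 -0.013 -0.052 -0.293; -28.3 113 16 -0.017 -0.069 -0.391; -35.4 141.2 20 -0.021 -0.086 -0.488
()  -10 24.9 13.1 -0.013 -0.024 -0.09; -20 49.8 26.2 -0.027 -0.048 -0.179; -30 74.7 39.4 -0.04 -0.072 -0.269; -40 99.6 52.5 -0.054 -0.096 -0.358; -50 124.5 65.6 -0.067 -0.12 -0.448
```

Call:
move_arm:
  series: "-7 25 1 0 0 -0.052; -14 50 2 0 0 -0.104; -21 75 2 0 0 -0.157; -29 100 3 0 0 -0.209; -36 124 4 0 0 -0.261"

```text
time: 59.2
position: [0.5066, -0.0196, 0.2612]
tool_rot: [-179.9, -0.2, 30.1]
contact_force: [0.3, 0.1, -1.7]
finger_gap: 0.0168
grasp_force: 108.0
```

Call:
move_arm:
  series: "-7 28 4 -0.004 -0.017 -0.098; -14 56 8 -0.009 -0.034 -0.195; -21 85 12 -0.013 -0.052 -0.293; -28 113 16 -0.017 -0.069 -0.391; -35 141 20 -0.021 -0.086 -0.488"

```text
time: 59.7
position: [0.5474, -0.1593, 0.2407]
tool_rot: [-180.0, 4.8, 58.2]
contact_force: [0.0, 1.2, -1.1]
finger_gap: 0.0169
grasp_force: 108.0
```

Call:
move_arm:
  series: "-10 25 13 -0.013 -0.024 -0.09; -20 50 26 -0.027 -0.048 -0.179; -30 75 39 -0.04 -0.072 -0.269; -40 100 52 -0.054 -0.096 -0.358; -50 125 66 -0.067 -0.12 -0.448"

```text
time: 60.2
position: [0.6246, -0.2723, 0.179]
tool_rot: [179.9, 11.9, 84.1]
contact_force: [0.6, -0.3, -2.0]
finger_gap: 0.0169
grasp_force: 107.9
```

Run:
```python
from h import *
o=lip()
f=cam('wrist');ballpos(f);cv2.imwrite('pics/w21.png',f['frame'])
D=cam('side');print('side',white(D,8)[:0]);cv2.imwrite('pics/d21.png',D['frame'])
y=-.0205;S=lambda x,p,z:sc(.042,T(x,y,z),TA,p)
plan([(*S(.003,-12,.014),1),(*S(.016,-12,.006),1),(*S(.022,-6,.005),1),(*S(.028,0,.004),1)])
```

```text
t 60.2 lip trough [ 0.0019 -0.0271  0.0904] pitch -11.9 F [ 0.6 -0.3 -2. ] gap 0.0169
side []
()  3.4 -1.2 14.4 0 -0.001 0; 6.8 -2.5 28.7 0 -0.001 0; 10.2 -3.7 43.1 0 -0.002 0; 13.6 -4.9 57.4 -0.001 -0.003 0; 17 -6.2 71.8 -0.001 -0.003 -0.001
()  2.9 0 1 0 0 0; 5.7 0 2.1 0 0 0; 8.6 0 3.1 0 0 0; 11.5 0 4.1 0 0 0; 14.4 0 5.1 0 0 0
()  0 0 2.7 0 0.021 0; 0 0 5.4 0 0.042 0; 0.1 0 8.2 0 0.063 0; 0.1 0 10.9 0 0.083 0; 0.1 0 13.6 0 0.104 0
()  0 0 2.8 0 0.021 0; 0.1 0 5.7 0 0.042 0; 0.1 0 8.5 0 0.063 0; 0.1 0 11.4 0 0.084 0; 0.1 0 14.2 0 0.105 0
```

Call:
move_arm:
  series: "3 -1 14 0 0 0; 7 -2.5 28 0 0 0; 10 -4 43 0 0 0; 13 -5 57 0 0 0; 17 -6 72 0 0 0"

```text
time: 60.8
position: [0.6182, -0.2683, 0.1033]
tool_rot: [180.0, 11.8, 83.9]
contact_force: [0.4, -0.6, -1.8]
finger_gap: 0.0168
grasp_force: 108.2
```

Call:
move_arm:
  series: "3 0 1 0 0 0; 6 0 2 0 0 0; 9 0 3 0 0 0; 11 0 4 0 0 0; 14 0 5 0 0 0"

```text
time: 61.3
position: [0.6204, -0.2564, 0.0972]
tool_rot: [179.9, 11.9, 83.9]
contact_force: [-2.1, -0.8, -0.7]
finger_gap: 0.0167
grasp_force: 108.1
```

Call:
move_arm:
  series: "0 0 2.7 0 0.021 0; 0 0 5.4 0 0.042 0; 0 0 8 0 0.063 0; 0 0 11 0 0.083 0; 0 0 13.6 0 0.104 0"

```text
time: 61.8
position: [0.6201, -0.2595, 0.083]
tool_rot: [179.9, 5.8, 83.9]
contact_force: [-0.9, 0.7, -1.1]
finger_gap: 0.0166
grasp_force: 108.1
```

Run:
```python
from h import *
o=lip()
f=cam('wrist');ballpos(f);cv2.imwrite('pics/w22.png',f['frame'])
y=-.0205;S=lambda x,p,z:sc(.042,T(x,y,z),TA,p)
plan([(*S(.028,0,.004),1),(*S(.045,0,.0035),1),(*S(.062,0,.0035),1),(*S(.072,0,.0035),1)])
```

```text
t 61.8 lip trough [ 0.0229 -0.0217  0.0068] pitch -5.8 F [-0.9  0.7 -1.1] gap 0.0166
ball px [308.0, 8.0, 20.0] trough [ 0.035 -0.055] r 0.0143
()  0 -0.2 3 0 0.02 0; 0.1 -0.4 6.1 0 0.04 -0.001; 0.1 -0.5 9.1 0 0.06 -0.001; 0.1 -0.7 12.2 0.001 0.08 -0.001; 0.2 -0.9 15.2 0.001 0.101 -0.001
()  3.4 0 0.1 0 0 0; 6.8 0 0.2 0 0 0; 10.2 0 0.3 0 0 0; 13.6 0 0.4 0 0 0; 17 0 0.5 0 0 0
()  3.4 0 0 0 0 0; 6.8 0 0 0 0 0; 10.2 0 0 0 0 0; 13.6 0 0 0 0 0; 17 0 0 0 0 0
()  2 0 0 0 0 0; 4 0 0 0 0 0; 6 0 0 0 0 0; 8 0 0 0 0 0; 10 0 0 0 0 0
```

Call:
move_arm:
  series: "0 -0.5 3 0 0.02 0; 0 -1 6 0 0.04 0; 0 -1 9 0 0.06 0; 0 -1 12 0 0.08 0; 0 -1 15.5 0 0.101 0"

```text
time: 62.35
position: [0.6188, -0.2606, 0.0676]
tool_rot: [180.0, -0.0, 83.9]
contact_force: [0.3, 0.4, -1.2]
finger_gap: 0.017
grasp_force: 108.1
```

Call:
move_arm:
  series: "3 0 0 0 0 0; 7 0 0 0 0 0; 10 0 0.5 0 0 0; 14 0 0.5 0 0 0; 17 0 0.5 0 0 0"

```text
time: 62.85
position: [0.6207, -0.2428, 0.0675]
tool_rot: [180.0, 0.1, 83.9]
contact_force: [-0.5, -0.1, -0.5]
finger_gap: 0.0163
grasp_force: 108.3
```

Call:
move_arm:
  series: "3 0 0 0 0 0; 7 0 0 0 0 0; 10 0 0 0 0 0; 14 0 0 0 0 0; 17 0 0 0 0 0"

```text
time: 63.35
position: [0.6225, -0.2266, 0.0675]
tool_rot: [179.9, 0.1, 83.9]
contact_force: [0.2, -1.6, -0.1]
finger_gap: 0.0165
grasp_force: 108.3
```

Call:
move_arm:
  series: "2 0 0 0 0 0; 4 0 0 0 0 0; 6 0 0 0 0 0; 8 0 0 0 0 0; 9 0 0 0 0 0"

```text
time: 63.85
position: [0.6234, -0.2177, 0.0674]
tool_rot: [180.0, 0.1, 83.9]
contact_force: [0.1, -1.4, 0.9]
finger_gap: 0.0165
grasp_force: 108.4
```

Run:
```python
from h import *
o=lip()
f=cam('wrist');ballpos(f,.019);cv2.imwrite('pics/w23.png',f['frame'])
```

```text
t 63.85 lip trough [ 0.0718 -0.0205  0.0037] pitch -0.1 F [ 0.1 -1.4  0.9] gap 0.0165
ball px [306.0, 20.0, 22.0] trough [ 0.073 -0.051] r 0.0149
ball px [262.0, 16.0, 22.0] trough [ 0.074 -0.023] r 0.0146
```

Call:
move_arm:
  series: "1 0 0.3 0 0 0; 2 0 0.3 0 0 0; 3 0 0.3 0 0 0; 4 0 0.3 0 0 0; 5 0 0.3 0 0 0"

```text
time: 64.4
position: [0.6239, -0.2146, 0.0677]
tool_rot: [179.9, 0.3, 83.8]
contact_force: [-2.2, -8.2, 5.8]
finger_gap: 0.0167
grasp_force: 108.9
```

Run:
```python
from h import *
o=lip()
f=cam('wrist');ballpos(f,.019)
```

```text
t 64.4 lip trough [ 0.0746 -0.0208  0.0035] pitch -0.3 F [-2.2 -8.2  5.8] gap 0.0167
ball px [304.0, 24.0, 21.0] trough [ 0.073 -0.051] r 0.0141
ball px [262.0, 20.0, 20.0] trough [ 0.075 -0.023] r 0.0133
```

Same as before: tilt while keeping the lip at the slope, then lift.

Call:
move_arm:
  series: "0 0 1 0 0.024 0; -1 0 2 0 0.049 0; -2 0 3 0 0.073 0; -3 0 4 0 0.098 0; -4.5 0 5 0 0.122 0"

```text
time: 64.95
position: [0.6231, -0.2166, 0.0612]
tool_rot: [-180.0, -7.1, 83.9]
contact_force: [-0.4, -0.5, -1.1]
finger_gap: 0.0168
grasp_force: 108.3
```

Call:
move_arm:
  series: "-1.9 0 1 0 0.028 0; -3.7 0 2 0 0.056 0; -5.6 0 3.5 0 0.084 0; -7.5 0 5 0 0.112 0; -9.3 0 6 0 0.14 0"

```text
time: 65.45
position: [0.6222, -0.2258, 0.0545]
tool_rot: [180.0, -15.1, 83.9]
contact_force: [-0.5, 0.4, -2.7]
finger_gap: 0.0169
grasp_force: 108.1
```

Call:
move_arm:
  series: "-1.6 0 1 0 0.028 0; -3.2 0 2 0 0.056 0; -4.7 0 3 0 0.084 0; -6.3 0 4 0 0.112 0; -8 0 5 0 0.139 0"

```text
time: 65.95
position: [0.6218, -0.2324, 0.0479]
tool_rot: [180.0, -23.0, 83.9]
contact_force: [0.4, -0.8, -1.6]
finger_gap: 0.0163
grasp_force: 108.1
```

Call:
move_arm:
  series: "3 0 -9 0 0 0; 7 0 -20 0 0 0; 11 0 -31 0 0 0; 15 0 -42 0 0 0; 19 0 -53 0 0 0"

```text
time: 66.45
position: [0.6219, -0.2352, 0.1062]
tool_rot: [179.9, -22.8, 84.0]
contact_force: [0.3, -0.1, -3.0]
finger_gap: 0.0166
grasp_force: 107.9
```

Call:
move_arm:
  series: "4 0 -11 0 0 0; 8 0 -21 0 0 0; 12 0 -32 0 0 0; 16 0 -43 0 0 0; 19 0 -53 0 0 0"

```text
time: 66.95
position: [0.6211, -0.2384, 0.1615]
tool_rot: [179.9, -22.9, 83.9]
contact_force: [-0.0, -0.3, -1.5]
finger_gap: 0.0165
grasp_force: 107.9
```

Run:
```python
from h import *
o=lip();print(o['position'],o['tool_rot'])
f=cam('wrist');ballpos(f,.12);cv2.imwrite('pics/w24.png',f['frame'])
L=lambda z,p,x=.635,y=.146,yaw=15:sc(.042,[x,y,z],yaw,p)
plan([(.575,-.19,.235,60,24,1),(.52,-.09,.25,42,24,1),(.50,.02,.255,26,23,1),(*L(.245,22),1)])
```

```text
t 66.95 lip trough [ 0.0656 -0.0203  0.1532] pitch 22.9 F [-0.  -0.3 -1.5] gap 0.0165
[ 0.62111476 -0.23837394  0.16150657] [179.94449425 -22.8833191   83.9264455 ]
ball px [304.0, 122.0, 20.0] trough [ 0.006 -0.053] r 0.015
ball px [260.0, 120.0, 20.0] trough [ 0.007 -0.022] r 0.0147
ball px [452.0, 310.0, 19.0] trough [-0.142 -0.181] r 0.0171
ball px [462.0, 296.0, 20.0] trough [-0.131 -0.19 ] r 0.0186
ball px [444.0, 296.0, 13.0] trough [-0.128 -0.171] r 0.0116
()  13.6 -10.3 -9.8 -0.032 0.004 0.077; 27.3 -20.7 -19.7 -0.065 0.008 0.154; 40.9 -31 -29.5 -0.097 0.012 0.23; 54.6 -41.4 -39.3 -0.13 0.016 0.307; 68.2 -51.7 -49.1 -0.162 0.02 0.384
()  12 -19.5 2.1 -0.026 0 0.057; 24 -39.1 4.1 -0.051 0 0.115; 36.1 -58.6 6.2 -0.077 0 0.172; 48.1 -78.1 8.3 -0.103 0 0.23; 60.1 -97.6 10.4 -0.128 0 0.287
()  11.1 -19 3.9 -0.022 -0.004 0.051; 22.3 -38.1 7.7 -0.045 -0.007 0.102; 33.4 -57.1 11.6 -0.067 -0.011 0.154; 44.6 -76.1 15.5 -0.089 -0.014 0.205; 55.7 -95.2 19.3 -0.112 -0.018 0.256
()  6.6 -16.2 2.7 -0.015 -0.003 0.035; 13.2 -32.4 5.4 -0.029 -0.007 0.071; 19.9 -48.5 8.1 -0.044 -0.01 0.106; 26.5 -64.7 10.7 -0.058 -0.014 0.142; 33.1 -80.9 13.4 -0.073 -0.017 0.177
```

Call:
move_arm:
  series: "7 -5 -5 -0.016 0.002 0.04; 22 -17 -16 -0.053 0.006 0.125; 38 -29 -27 -0.09 0.01 0.215; 54 -41 -39 -0.13 0.016 0.307; 68 -52 -49 -0.162 0.02 0.384"

```text
time: 67.5
position: [0.5731, -0.189, 0.2327]
tool_rot: [-179.7, -24.0, 59.7]
contact_force: [1.1, 0.3, -2.7]
finger_gap: 0.0165
grasp_force: 108.2
```

Call:
move_arm:
  series: "12 -20 2 -0.026 0 0.057; 24 -39 4 -0.051 0 0.115; 36 -59 6 -0.077 0 0.172; 48 -78 8 -0.103 0 0.23; 60 -98 10 -0.128 0 0.287"

```text
time: 68.0
position: [0.5173, -0.0886, 0.2475]
tool_rot: [-179.7, -23.9, 41.7]
contact_force: [0.4, -0.1, -1.8]
finger_gap: 0.0166
grasp_force: 108.0
```

Call:
move_arm:
  series: "11 -19 4 -0.022 -0.004 0.051; 22 -38 8 -0.045 -0.007 0.102; 33 -57 12 -0.067 -0.011 0.154; 45 -76 15 -0.089 -0.014 0.205; 56 -95 19 -0.112 -0.018 0.256"

```text
time: 68.5
position: [0.4975, 0.0215, 0.2531]
tool_rot: [-179.8, -22.8, 25.8]
contact_force: [0.0, 0.3, -2.2]
finger_gap: 0.0167
grasp_force: 108.1
```

Call:
move_arm:
  series: "7 -18 3 -0.015 -0.003 0.035; 15 -38 6 -0.03 -0.007 0.08; 23 -57 9 -0.05 -0.01 0.12; 29 -71 12 -0.065 -0.014 0.155; 33 -81 13 -0.073 -0.017 0.177"

```text
time: 69.0
position: [0.4934, 0.1102, 0.2536]
tool_rot: [-179.8, -21.7, 15.0]
contact_force: [0.2, -1.2, -2.1]
finger_gap: 0.0163
grasp_force: 108.1
```

Call:
move_arm:
  series: "3.5 0 0 0 -0.076 0; 7 0 0 0 -0.152 0; 10 0 0.5 0 -0.228 0; 14 0 0.5 0 -0.304 0; 17 0 1 0 -0.38 0"

```text
time: 69.5
position: [0.5103, 0.1133, 0.2601]
tool_rot: [-179.8, 0.1, 15.0]
contact_force: [0.4, 0.4, -2.2]
finger_gap: 0.0165
grasp_force: 108.1
```

Call:
move_arm:
  series: "6 0 0.6 0 -0.073 0; 12.5 0 1 0 -0.146 0; 19 0 2 0 -0.22 0; 25 0 2 0 -0.293 0; 31 0 3 0 -0.366 0"

```text
time: 70.0
position: [0.5409, 0.1214, 0.257]
tool_rot: [-179.8, 21.0, 15.1]
contact_force: [0.3, -0.1, -0.7]
finger_gap: 0.0168
grasp_force: 108.1
```

Call:
move_arm:
  series: "8 0 -3 0 -0.073 0; 17 0 -6 0 -0.147 0; 25 0 -8 0 -0.22 0; 34 0 -11 0 -0.293 0; 42 0 -14 0 -0.367 0"

```text
time: 70.5
position: [0.584, 0.133, 0.2548]
tool_rot: [-179.8, 42.0, 15.1]
contact_force: [0.9, 0.3, -1.7]
finger_gap: 0.0168
grasp_force: 108.2
```

Call:
move_arm:
  series: "0 0 0 0 0 0;-8 0 5 0 0.077 0; -16 0 9 0 0.154 0; -25 0 14 0 0.23 0; -33 0 19 0 0.307 0"

```text
time: 71.0
position: [0.5467, 0.1229, 0.264]
tool_rot: [-179.8, 24.0, 15.1]
contact_force: [0.1, -0.0, -0.9]
finger_gap: 0.0166
grasp_force: 108.2
```

Call:
move_arm:
  series: "-6 0 3 0 0.077 0;-12 0 5 0 0.15 0; -18 0 7 0 0.22 0; -28 0 10 0 0.32 0; -37 0 14 0 0.426 0"

```text
time: 71.5
position: [0.5085, 0.1126, 0.2666]
tool_rot: [-179.9, -0.5, 15.0]
contact_force: [-0.8, -0.9, -1.3]
finger_gap: 0.0166
grasp_force: 108.2
```

Run:
```python
from h import *
o=lip();print(o['position'],o['tool_rot'])
f=cam('wrist');ballpos(f,.2);cv2.imwrite('pics/w25.png',f['frame'])
for n in('side','scene'):cv2.imwrite(f'pics/{n}25.png',cam(n)['frame'])
G=lambda z,y=-.2183:sc(0,[.4245,y,z],90,0)
plan([(.45,.0,.265,45,0,1),(.43,-.15,.25,75,0,1),(*G(.12),1),(*G(.02),1)])
```

```text
t 71.5 lip trough [0.3065 0.0079 0.2042] pitch 0.5 F [-0.8 -0.9 -1.3] gap 0.0166
[0.50850489 0.11264457 0.26664852] [-179.86776711   -0.48333879   15.04698409]
ball px [28.0, 246.0, 14.0] trough [0.463 0.261] r 0.0166
ball px [330.0, 6.0, 12.0] trough [ 0.265 -0.027] r 0.0093
()  -16.4 18.8 0.1 0 0 -0.105; -32.9 37.6 0.2 -0.001 -0.001 -0.209; -49.3 56.5 0.3 -0.001 -0.001 -0.314; -65.8 75.3 0.4 -0.002 -0.002 -0.419; -82.2 94.1 0.5 -0.002 -0.002 -0.523
()  -24 18.4 3 0 0 -0.105; -48.1 36.8 6 0 0 -0.21; -72.1 55.2 8.9 0 0 -0.314; -96.2 73.6 11.9 0 0 -0.419; -120.2 92 14.9 0 0 -0.524
()  -30.3 7.1 13.3 0 0 -0.052; -60.5 14.1 26.6 0 0 -0.105; -90.8 21.2 39.9 0 0 -0.157; -121 28.2 53.2 0 0 -0.209; -151.3 35.3 66.5 0 0 -0.262
()  0 0 20 0 0 0; 0 0 40 0 0 0; 0 0 60 0 0 0; 0 0 80 0 0 0; 0 0 100 0 0 0
```

Call:
move_arm:
  series: "-16 19 0 0 0 -0.105; -33 38 0 0 0 -0.209; -49 56 0 0 0 -0.314; -66 75 0 0 0 -0.419; -82 94 0.5 0 -0.002 -0.523"

```text
time: 72.15
position: [0.4549, -0.0003, 0.2654]
tool_rot: [-180.0, -0.1, 45.3]
contact_force: [0.6, 0.1, -1.6]
finger_gap: 0.0169
grasp_force: 108.1
```

Call:
move_arm:
  series: "-24 18 3 0 0 -0.105; -48 37 6 0 0 -0.21; -72 55 9 0 0 -0.314; -96 74 12 0 0 -0.419; -120 92 15 0 0 -0.524"

```text
time: 72.65
position: [0.4355, -0.1511, 0.2501]
tool_rot: [179.9, -0.1, 75.3]
contact_force: [0.9, -0.4, -1.7]
finger_gap: 0.017
grasp_force: 108.1
```

Call:
move_arm:
  series: "-30 7 13 0 0 -0.052; -60 14 27 0 0 -0.105; -91 21 40 0 0 -0.157; -121 28 53 0 0 -0.209; -151 35 66 0 0 -0.262"

```text
time: 73.15
position: [0.4303, -0.3064, 0.1833]
tool_rot: [179.9, -0.0, 90.2]
contact_force: [-0.5, 0.4, -1.4]
finger_gap: 0.0169
grasp_force: 108.1
```

Call:
move_arm:
  series: "0 0 25 0 0 0; 0 0 50 0 0 0; 0 0 75 0 0 0; 0 0 90 0 0 0; 0 0 100 0 0 0"

```text
time: 73.65
position: [0.4296, -0.3043, 0.0821]
tool_rot: [-179.9, -0.1, 90.0]
contact_force: [0.5, 0.2, -1.2]
finger_gap: 0.0168
grasp_force: 108.1
```

Run:
```python
from h import *
o=lip();print(o['position'],o['tool_rot'])
G=lambda z,y=-.2183:sc(0,[.4245,y,z],90,0)
plan([(*G(.0045),1)])
```

```text
t 73.65 lip trough [-0.0355  0.177   0.0188] pitch 0.1 F [ 0.5  0.2 -1.2] gap 0.0168
[ 0.42960933 -0.3043402   0.08206039] [-1.79936296e+02 -1.20059314e-01  9.00324055e+01]
()  -0.2 -0.9 2.8 0 0 0; -0.4 -1.8 5.6 0 -0.001 0; -0.6 -2.8 8.4 -0.001 -0.001 0; -0.8 -3.7 11.3 -0.001 -0.002 0; -1 -4.6 14.1 -0.001 -0.002 0.001
```

Call:
move_arm:
  series: "-1 -2 4 0 0 0; -1 -5 8 0 0 0; -1 -5 11 0 0 0; -1 -5 14 0 0 0; -1 -5 14 0 0 0"

```text
time: 74.15
position: [0.4243, -0.3051, 0.0692]
tool_rot: [-180.0, -0.1, 90.0]
contact_force: [0.1, 0.3, -2.8]
finger_gap: 0.0166
grasp_force: 108.1
```

Call:
move_arm:
  series: "0 0 0.5 0 0 0; 0 0 1 0 0 0; 0 0 1.5 0 0 0; 0 0 2 0 0 0; 0 0 2 0 0 0"

```text
time: 74.65
position: [0.4244, -0.3051, 0.0673]
tool_rot: [-180.0, -0.1, 90.0]
contact_force: [-0.6, -0.1, 0.0]
finger_gap: 0.0163
grasp_force: 108.4
```

Call:
move_arm:
  series: "0 0 0 0 0 0; 0 0 0 0 0 0; 0 0 0 0 0 0; 0 0 0 0 0 0; 0 0 0 0 0 0"
  hand: 1
  squeeze: 40

```text
time: 75.15
position: [0.4243, -0.305, 0.067]
tool_rot: [-180.0, -0.1, 90.0]
contact_force: [1.1, -0.1, -0.3]
finger_gap: 0.0851
grasp_force: 0.0
```

Call:
move_arm:
  series: "0 0 -20 0 0 0; 0 0 -45 0 0 0; 0 0 -80 0 0 0; 0 0 -120 0 0 0; 0 0 -160 0 0 0"

```text
time: 75.65
position: [0.424, -0.3049, 0.2282]
tool_rot: [-179.9, -0.1, 90.0]
contact_force: [1.2, -1.0, 0.2]
finger_gap: 0.0856
grasp_force: 0.0
```

Run:
```python
from h import *
o=get_obs();print(o['position'],o['contact_force'])
f=cam('wrist');cv2.imwrite('pics/w26.png',f['frame']);ballpos(f)
plan([(.47,-.10,.33,90,0,-1),(.54,.05,.36,90,0,-1)])
```

```text
[ 0.42397902 -0.30486943  0.22819384] [ 1.21626959 -1.03842537  0.18713192]
() x5 207 44 -95 0.008 0.007 0.001
() x5 150 70 -30 0 0 0
```

Call:
move_arm:
  series: "40 9 -30 0 0 0;90 20 -70 0 0 0;140 30 -95 0 0 0;190 40 -95 0 0 0;207 44 -95 0 0 0"

```text
time: 76.2
position: [0.4691, -0.0965, 0.3241]
tool_rot: [179.8, -0.0, 90.1]
contact_force: [1.3, -0.9, 0.7]
finger_gap: 0.0855
grasp_force: 0.0
```

Call:
move_arm:
  series: "50 20 -10 0 0 0;100 45 -20 0 0 0;150 70 -30 0 0 0;150 70 -30 0 0 0;150 70 -30 0 0 0"

```text
time: 76.7
position: [0.5393, 0.054, 0.3526]
tool_rot: [180.0, -0.1, 90.3]
contact_force: [-0.2, -0.5, 0.9]
finger_gap: 0.0854
grasp_force: 0.0
```

Run:
```python
from h import *
o=get_obs();print(o['position'],o['contact_force'])
f=cam('wrist');g=cam('side');s=cam('scene')
A=cv2.resize(f['frame'],(448,336),interpolation=3);
fc=f['frame'];u,v=proj(f,[.644,.146,.06]).astype(int);print(u,v)
t1=cv2.resize(fc[max(0,v-70):v+70,max(0,u-88):u+88],(440,350),interpolation=2)
b=proj(g,T(0,0,.02)).astype(int);t2=cv2.resize(g['frame'][b[1]-120:b[1]+80,b[0]-90:b[0]+60],(360,480),interpolation=2)
c=np.zeros((600,800,3),np.uint8);c[:350,:440]=t1;c[:480,440:800]=t2
c[350:600,:333]=cv2.resize(fc,(333,250),interpolation=3)
cv2.imwrite('pics/final.png',c);cv2.imwrite('pics/w27.png',fc)
```

```text
[0.53933417 0.05395768 0.35256916] [-0.22811291 -0.5241494   0.9036026 ]
329 91
```

View pics/final.png

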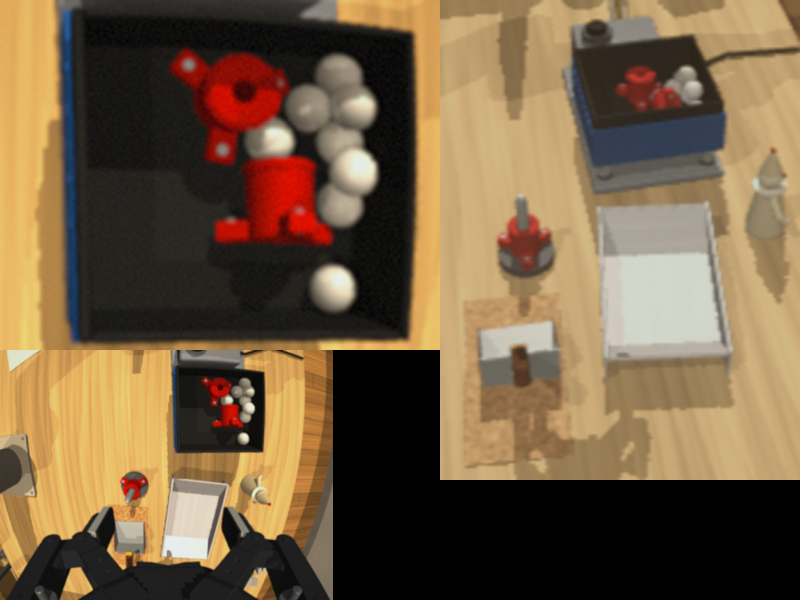

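Run:
```python
from h import *
f=cam('wrist');p=proj(f,[.596,.2875,.126]);print(p)
u,v=p.astype(int);g=cv2.cvtColor(f['frame'],cv2.COLOR_BGR2GRAY);y0=max(0,v-25);c=g[y0:v+25,u-25:u+25]
print([(b[0],onz(f,b[1]+u-25,b[2]+y0,.126).round(4)) for b in blobs(c<45,20)])
plan([(.596,.2875,.20,90,0,-2),(.596,.2875,.135,90,0,1)])
```

```text
[305.36066978 -20.6633802 ]
[]
() x5 118 29 76 -0.001 -0.001 0
() x5 119 29 76 -0.001 0 -0.001
()  -0.1 0.1 13 0 0 0; -0.1 0.2 26 0 0 0; -0.2 0.3 39 0 0 0; -0.2 0.4 52.1 0 0 0; -0.3 0.5 65.1 0 0 0
```

Call:
move_arm:
  series: "40 10 20 0 0 0;80 20 45 0 0 0;118 29 76 0 0 0;118 29 76 0 0 0;118 29 76 0 0 0"
  hand: 0

```text
time: 77.4
position: [0.5661, 0.1689, 0.2753]
tool_rot: [-179.8, -0.0, 90.0]
contact_force: [0.9, -0.6, 0.1]
finger_gap: 0.0123
grasp_force: 0.0
```

Call:
move_arm:
  series: "40 10 20 0 0 0;80 20 45 0 0 0;118 29 76 0 0 0;118 29 76 0 0 0;118 29 76 0 0 0"

```text
time: 77.9
position: [0.5961, 0.2866, 0.201]
tool_rot: [-179.9, -0.0, 90.0]
contact_force: [-0.4, -0.6, 0.5]
finger_gap: 0.0002
grasp_force: 0.0
```

Run:
```python
from h import *
o=get_obs();print(o['position'],o['finger_gap'])
f=cam('wrist');p=proj(f,[.596,.2875,.126]);print(p)
g=cv2.cvtColor(f['frame'],cv2.COLOR_BGR2GRAY);u,v=p.astype(int);y0=v-60;x0=u-60;c=g[y0:v+60,x0:u+60]
cv2.imwrite('pics/btn.png',c)
for th in(35,50,70):print(th,[(b[0],b[3:],onz(f,b[1]+x0,b[2]+y0,.126).round(4)) for b in blobs(c<th,100)])
plan([(.596,.2875,.135,90,0,1)])
```

```text
[0.59612593 0.28655499 0.20101795] 0.00016239900202201515
[257.94947936 199.06872774]
35 [(np.int32(1109), (np.int32(42), np.int32(38), np.int32(38), np.int32(38)), array([0.5958, 0.2901, 0.126 ])), (np.int32(106), (np.int32(77), np.int32(95), np.int32(43), np.int32(6)), array([0.6264, 0.2556, 0.126 ])), (np.int32(121), (np.int32(82), np.int32(116), np.int32(38), np.int32(4)), array([0.6323, 0.2355, 0.126 ]))]
50 [(np.int32(1222), (np.int32(42), np.int32(37), np.int32(39), np.int32(40)), array([0.5957, 0.2902, 0.126 ])), (np.int32(375), (np.int32(14), np.int32(93), np.int32(33), np.int32(27)), array([0.5753, 0.2456, 0.126 ])), (np.int32(118), (np.int32(59), np.int32(93), np.int32(5), np.int32(27)), array([0.5963, 0.2465, 0.126 ])), (np.int32(581), (np.int32(77), np.int32(94), np.int32(43), np.int32(26)), array([0.6236, 0.2464, 0.126 ]))]
70 [(np.int32(1405), (np.int32(41), np.int32(36), np.int32(41), np.int32(45)), array([0.5956, 0.2893, 0.126 ])), (np.int32(790), (np.int32(12), np.int32(88), np.int32(36), np.int32(32)), array([0.5701, 0.2468, 0.126 ])), (np.int32(157), (np.int32(59), np.int32(92), np.int32(6), np.int32(28)), array([0.5964, 0.247 , 0.126 ])), (np.int32(1030), (np.int32(76), np.int32(93), np.int32(44), np.int32(27)), array([0.6265, 0.2469, 0.126 ]))]
()  0.2 -0.2 13.5 0 0 0; 0.5 -0.3 26.9 0 0 0; 0.7 -0.5 40.4 0.001 -0.001 -0.001; 0.9 -0.7 53.8 0.001 -0.001 -0.001; 1.1 -0.8 67.3 0.001 -0.001 -0.001
```

Call:
move_arm:
  series: "3 0 15 0 0 0;3 0 30 0 0 0;3 0 45 0 0 0;3 0 58 0 0 0;3 0 68 0 0 0"

```text
time: 78.45
position: [0.5949, 0.2904, 0.1306]
tool_rot: [-179.8, -0.0, 90.0]
contact_force: [-0.3, -0.2, -0.9]
finger_gap: 0.0003
grasp_force: 0.0
```

Call:
move_arm:
  series: "0 0 2 0 0 0;0 0 4 0 0 0;0 0 6 0 0 0;0 0 8 0 0 0;0 0 10 0 0 0"

```text
time: 78.95
position: [0.5965, 0.2913, 0.1237]
tool_rot: [179.9, -0.1, 90.0]
contact_force: [-0.6, -0.4, 2.4]
finger_gap: 0.0002
grasp_force: 1.4
```

Call:
move_arm:
  series: "0 0 1 0 0 0;0 0 2 0 0 0;0 0 3 0 0 0;0 0 4 0 0 0;0 0 4 0 0 0"

```text
time: 79.45
position: [0.5965, 0.2913, 0.12]
tool_rot: [179.9, -0.1, 90.0]
contact_force: [-0.4, -0.2, 7.1]
finger_gap: 0.0
grasp_force: 3.6
```

Call:
move_arm:
  series: "0 0 0.5 0 0 0;0 0 1 0 0 0;0 0 1.5 0 0 0;0 0 2 0 0 0;0 0 2 0 0 0"

```text
time: 79.95
position: [0.5966, 0.2914, 0.1199]
tool_rot: [179.9, -0.1, 90.0]
contact_force: [-3.7, -1.7, 14.3]
finger_gap: 0.0002
grasp_force: 7.3
```

Force jumped with no further travel: the button is fully down. Let go and back away.

Call:
move_arm:
  series: "0 0 -5 0 0 0;0 0 -15 0 0 0;0 0 -40 0 0 0;0 0 -70 0 0 0;0 0 -110 0 0 0"

```text
time: 80.45
position: [0.5939, 0.29, 0.225]
tool_rot: [-179.6, 0.0, 90.0]
contact_force: [-0.1, 0.2, 0.1]
finger_gap: 0.0
grasp_force: 0.0
```

Call:
move_arm:
  series: "0 0 -20 0 0 0;0 0 -20 0 0 0;0 0 -20 0 0 0;0 0 -20 0 0 0;0 0 -20 0 0 0"

```text
time: 80.95
position: [0.5947, 0.2903, 0.2443]
tool_rot: [-179.7, -0.0, 90.0]
contact_force: [-1.0, -0.6, -0.9]
finger_gap: 0.0003
grasp_force: 0.0
```

Run:
```python
from h import *
o=get_obs();print(o['time'],o['position'],o['contact_force'])
f=cam('wrist');H,s,V=cv2.split(cv2.cvtColor(f['frame'],cv2.COLOR_BGR2HSV))
print([(b[0],onz(f,b[1],b[2],.08).round(2)) for b in blobs(((H<8)|(H>172))&(s>150)&(V>50),100)])
print(hand_in())
```

```text
80.95 [0.59473267 0.29034549 0.2443389 ] [-1.00712883 -0.62011423 -0.90570019]
[(np.int32(828), array([0.65, 0.18, 0.08]))]
the job is handed in; nothing more can be done
None
```

Job handed in at 81 s: one clear hub is on the gauge pin, two narrowed hubs and all 8 balls are in the tub, the scoop is back on its mat, and the start button was pressed to its stop and released.

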